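# Hang door fittings on the sloping sales board and bolt them on

### The arm

A 6-joint arm with a two-finger parallel gripper is mounted at the origin on the work surface. World frame = base frame: x ahead of the robot, y to its left, z up, the work surface at z = 0. Lengths are in m, angles in rad, forces in N, time in s.
With the tool pointing down it reaches from about 0.375 to 0.825 m from the base axis. Payload 5.5 kg.
Tool frame: the origin (TCP) lies on the centre line of the jaws, within the pads' length; the fingertips stand 19 mm ahead of it and the grasp point (between the pads) is the TCP; z points along the fingers, y is the line along which they close (so a half turn about z gives the same grasp; the last joint's range is limited). The gripper opens to 85 mm and grips with 20 to 120 N. Pads are 22 mm wide; open, the fingers measure 114 mm over their backs; the gripper's body (76 mm by 85 mm) begins 54 mm behind the grasp point. The pads swing forward as they close: fully open they stand 13 mm farther back than shut.
Start: joints at [-1.272, 0.314, -0.047, 1.21, 0, 1.571], TCP at [0.177, -0.573, 0.25] pointing down, gripper open.
Joint ranges: [-2.67, 2.67], [-0.69, 1.73], [-1.03, 1.25], [-2.08, 2.16], [-1.42, 1.45], [-3.14, 3.14]. Speed limits (rad/s): [2.39, 2.39, 3.01, 3.14, 3.14, 3.14].

### API

Orientations are given as [roll, pitch, yaw] about the fixed x, y, z axes, in that order (R = Rz(yaw) Ry(pitch) Rx(roll)).
In Python, from station import ctrl gives the robot as it stands.
- The arm moves only by the tool jog_arm, never from a script. Its argument "rows" is a list of rows, each an object of numbers: "tx", "ty", "tz": the shift along the tool's x, y, z in units of 0.5 m (1.0 is 0.5 m); "twist": the turn about the tool's z in units of 180 degrees (1.0 is 180 degrees); "hand": the closure, from 0 (fully open) to 1 (shut). In form: [{"tx": .., "ty": .., "tz": .., "twist": .., "hand": ..}, ...]. A call has 1 to 5 rows; each row is the pose to reach, as a shift and turn from the pose commanded when the call began, along the tool's axes at that moment, turning the shorter way round; what a row does not reach only later rows make up. A row lasts 1/8 s, in which the tool goes at most 62.5 mm and 10.7 degrees, less where a joint would pass 70% of its speed; a pose out of reach is approached as far as the arm can. A call with a number of a shift or a turn outside -1 to 1 is refused whole. A call with a gripper value outside its range is refused whole. The fingers move at their own pace and stop on an object; "squeeze" is the grip in N (left out, the last holds). Time passes only in rows, so rows that repeat a pose let the fingers close. It gives the time, the measured TCP pose, the force, the opening and the grip force at its end, in the units of the state.
- ctrl.get_obs(): the state, without advancing time (a new reading comes with each control period).
- ctrl.get_image(name): name is "side" or "top" or "wrist"; returns a dict with "frame" (384x512x3 uint8, red, green, blue), "depth" (384x512 float32, m along the optical axis (not along the pixel's ray), 0 where there is no reading), "intrinsics" (3x3 intrinsics, pixels), "cam_to_world" (4x4, takes a point from camera to world coordinates). Camera axes: x right, y up, looking along -z (the intrinsics and any distortion apply to the point x, -y, -z); pixel columns grow to the right and rows downward; lengths in m; the calibration is good to about 2 mm. A picture is of the moment at which its call begins.
- ctrl.sign_off(): hands the job in; it is judged then, once.
The state is a dict: "time_s": time; "joint_pos": joint angles; "joint_velocities": joint speeds; "tau": joint torques, N m; "ee_pos": TCP position; "tool_rot": TCP orientation; "ft_force": force on the tool from outside, world axes, zero at the start; "ft_torque": the same for the moment, N m; "gripper_width": finger opening in m; "grip_force": force on a finger pad.
Only numpy, scipy, OpenCV 4.12 (cv2) and the standard library are available. Lean on these libraries where they do the work, as an engineer would, in place of code of your own. Each camera call takes 0.05 s, during which the arm holds its last target. There are 200 camera calls.

### The job

Hang the two loose brass fittings on the sloping display board by their holes: the door pull with the long handle on the thick peg and the short thumb-turn plate on the thin peg, each lying flat on the board with its handle outwards and its body hanging straight down the slope. Then slide the bolt to the right across both of them, fully home through its keeper, so that they cannot be lifted off. Leave the other wares on the table where they are.

Things in the scene. Friction and masses are not known exactly. Their poses are not given: they have to be found in the camera images.
- door_pull: Brass door pull lying handle up, 0.4 kg: plate 160 x 36 x 6 mm, 20 mm round hole near one end, straight grip bar on two posts. Origin: centre of the plate's underside; x along it to the holed end, z out of the handle side. Bar 84 (x) x 12 x 12 mm, centred at x = -14 mm, 36 mm above the underside; posts, 12 mm thick, at x = -42 and +14 mm
- pull_eye (a point): Centre of the door pull's hole, level with the underside, at x = +62 mm of the pull; axes as the pull's
- pull_grip (a point): Middle of the door pull's grip bar, where to pinch it across its 12 mm width (along y); axes as the pull's
- turn_plate: Brass thumb-turn plate lying turn up, the shorter fitting, 0.22 kg: plate 100 x 36 x 6 mm, 13 mm round hole near one end, upright flat turn (fixed) 26 mm long (x), 10 mm thick (y), at x = -18 mm, top 41 mm above the underside, on a disc 24 mm wide, 3 mm high. Origin: centre of the plate's underside; x along it to the holed end, z out of the turn side
- turn_eye (a point): Centre of the thumb-turn plate's hole, level with the underside, at x = +34 mm of the plate; axes as the plate's
- turn_grip (a point): On the thumb turn, 32 mm above the plate's underside, where to pinch it across its 10 mm thickness (along y); axes as the plate's
- board: Fixed dark wooden display board, 440 mm wide, 220 mm up the slope; its face rises away from the robot at 35 degrees to the table. Two pegs at its upper right, bolt and channel upper left, keeper at the right edge; two escutcheons screwed on at lower left stay. Origin: on the table under its middle, 85 mm below the face; x level, away from the robot, y along the board to the left, z up
- thick_peg: Thicker steel peg, 14 mm diameter, 40 mm long, chamfered end, square to the board's face, so leaning 35 degrees towards the robot. Origin: centre of its foot, in the face; z along the peg outwards, x up the slope, y along the board to the left. The pegs stand 80 mm apart along y; either may be the left one
- thin_peg: The thinner steel peg, 8 mm diameter, otherwise like the thick one (40 mm long, same axes, origin at its foot in the face)
- bolt (a joint): Slide of the bolt, a steel rod 10 mm thick along the board's y: 0 = drawn back to the left, grows to the right (board's -y), 0.195 m = fully home at its stop, tip through the keeper. Rod centre 15 mm above the face, 27 mm down the slope from the pegs: it passes over plates hung flat on the pegs and locks them on. Tip 195 mm to the right of the knob. Friction 1.5 N
- keeper (a point): Centre of the keeper, a steel bridge 18 mm wide (along y) and 29 mm high at the right edge of the board, that the rod's tip enters
- horseshoe: Bystander: dark steel horseshoe lying flat, about 110 mm, 8 mm thick; origin at its centre on the table
- padlock: Bystander: brass padlock lying flat, body 45 x 45 x 20 mm; origin under the body
- butt_hinge: Bystander: open steel butt hinge lying flat, 75 x 68 mm, 8 mm thick; no handle
- brass_post: Bystander: upright brass post, 28 mm diameter, 75 mm tall; origin at its foot
- candlestick: Bystander: brass candlestick, foot 90 mm across, 165 mm tall; origin at its foot
- screw_jar: Bystander: glass jar, 70 mm diameter, 90 mm tall; origin at its foot
- bolt_knob (a point): On the bolt's upright round knob, 45 mm above the board's face, where to pinch it. The knob's shank is 14 mm in diameter; its head, 17 mm in diameter, reaches from 49 to 62 mm above the face. The channel walls beside it rise 20 mm above the face. Axes: z out of the face, x up the slope, y to the left
Things that resemble listed ones, but are neither listed nor needed, are in the scene too. Leave any purple look-alike of the door_pull alone.

How it is judged:
On the way, in this order (a step that is already met when the one before it is completed fails the run):
1. both fittings hang on their own pegs, the bolt still drawn back (x of pull_eye in the frame of thick_peg between -0.007 and 0.007 m and y of pull_eye in the frame of thick_peg between -0.007 and 0.007 m and z of pull_eye in the frame of thick_peg between -0.005 and 0.007 m and angle between the z axis of door_pull and the z axis of thick_peg, either way round below 0.12 rad and angle between the x axis of door_pull and the x axis of thick_peg, either way round below 0.4 rad and x of pull_grip in the frame of thick_peg below -0.03 m and x of turn_eye in the frame of thin_peg between -0.007 and 0.007 m and y of turn_eye in the frame of thin_peg between -0.007 and 0.007 m and z of turn_eye in the frame of thin_peg between -0.005 and 0.007 m and angle between the z axis of turn_plate and the z axis of thin_peg, either way round below 0.12 rad and angle between the x axis of turn_plate and the x axis of thin_peg, either way round below 0.4 rad and x of turn_grip in the frame of thin_peg below -0.03 m and value of joint bolt below 0.1 m), for 0.2 s.
2. the bolt is slid fully home through the keeper (value of joint bolt above 0.186 m), for 0.2 s.
At the end, for the whole second after the job is handed in: Pull on thick peg, thumb-turn plate on thin peg: hole within 7 mm of the peg axis each way, underside within 7 mm of the face, flat within 7 deg, handle end down the slope within 23 deg, both at rest; bolt joint above 0.186 m (9 mm of its stop) (x of pull_eye in the frame of thick_peg between -0.007 and 0.007 m and y of pull_eye in the frame of thick_peg between -0.007 and 0.007 m and z of pull_eye in the frame of thick_peg between -0.005 and 0.007 m and angle between the z axis of door_pull and the z axis of thick_peg, either way round below 0.12 rad and angle between the x axis of door_pull and the x axis of thick_peg, either way round below 0.4 rad and x of pull_grip in the frame of thick_peg below -0.03 m and x of turn_eye in the frame of thin_peg between -0.007 and 0.007 m and y of turn_eye in the frame of thin_peg between -0.007 and 0.007 m and z of turn_eye in the frame of thin_peg between -0.005 and 0.007 m and angle between the z axis of turn_plate and the z axis of thin_peg, either way round below 0.12 rad and angle between the x axis of turn_plate and the x axis of thin_peg, either way round below 0.4 rad and x of turn_grip in the frame of thin_peg below -0.03 m and linear speed of each of door_pull, turn_plate below 0.02 m/s and angular speed of each of door_pull, turn_plate below 0.2 rad/s and value of joint bolt above 0.186 m); the robot touches nothing.
It fails at once if another ware on the table is moved more than 30 mm (distance of any of horseshoe, padlock, butt_hinge, brass_post, candlestick, screw_jar from where it was at the start of the episode above 0.03 m).
It also fails if it takes over 72 s, if anything falls off the work surface, if the arm or the gripper's body presses on something with over 40 N, if the wrist force passes 120 N, or if a joint passes its speed limit or range.

## Working session

There is one attempt and no reset: what is moved stays moved. The work goes in short steps, Python scripts to look and compute and a tool call to move; the robot and the scene stay as the last step left them, time stands still between calls to the robot, and variables do not carry over. Pictures are saved under pics/ and viewed, at most 10 in all, crops included, and the job is handed in when it is done.

Besides the shell and the picture viewer there is one more tool, called after "Call:" as a command line: name --argument value ..., lists and objects as JSON in quotes. jog_arm: Moves the arm, as the interface text tells. Shifts and turns lie within -1 to 1; 1 stands for 0.5 m of shift or 180 degrees of turn. Its arguments: {"type":"object","properties":{"rows":{"type":"array","items":{"type":"object","properties":{"tx":{"type":"number"},"ty":{"type":"number"},"tz":{"type":"number"},"twist":{"type":"number"},"hand":{"type":"number"}}}},"squeeze":{"type":"number"}},"required":["rows"]}

```bash
mkdir -p pics
cat > h.py <<'E'
import numpy as np, cv2
from station import ctrl
def ray(im,u,v):
    K=im['intrinsics'];T=im['cam_to_world']
    d=np.array([(u-K[0,2])/K[0,0],-(v-K[1,2])/K[1,1],-1.]);return T[:3,3],T[:3,:3]@d
def onz(im,u,v,z):
    o,d=ray(im,u,v);return o+d*(z-o[2])/d[2]
def dep(im,u,v):
    o,d=ray(im,u,v);return o+d*im['depth'][int(round(v)),int(round(u))]
def cloud(im):
    K=im['intrinsics'];T=im['cam_to_world'];v,u=np.mgrid[:384,:512]
    d=np.stack([(u-K[0,2])/K[0,0],-(v-K[1,2])/K[1,1],-np.ones(u.shape)],-1)@T[:3,:3].T
    return T[:3,3]+d*im['depth'][...,None]
def tri(a,b):
    (o1,d1),(o2,d2)=a,b
    A=np.stack([d1,-d2],1);s=np.linalg.lstsq(A,o2-o1,rcond=None)[0]
    p,q=o1+s[0]*d1,o2+s[1]*d2;return (p+q)/2,np.linalg.norm(p-q)
E
python3 - <<'E'
from h import *
import pickle
print(ctrl.get_obs())
S={}
for n in('side','top'):
    im=ctrl.get_image(n);S[n]=im;cv2.imwrite(f'pics/{n}0.png',cv2.resize(im['frame'][...,::-1],(800,600),interpolation=2))
    print(n,im['intrinsics'],im['cam_to_world'].round(3),[k for k in im],(im['depth']>0).mean())
pickle.dump(S,open('s0.pkl','wb'))
E
```

```text
{'time_s': 0.0, 'joint_pos': array([-1.27197200e+00,  3.14235871e-01, -4.80855825e-02,  1.21021090e+00,
        2.34107648e-06,  1.57081926e+00]), 'joint_velocities': array([ 6.27067529e-05,  7.05947505e-04,  5.39035016e-04, -2.76550845e-03,
        1.73280366e-03,  2.72275478e-05]), 'tau': array([ 2.09174023e-04, -5.39587605e+01,  3.39751482e+01,  1.90110627e-02,
       -2.67664154e-04, -1.31244451e-05]), 'ee_pos': array([ 0.1764752 , -0.57287865,  0.24942579]), 'tool_rot': array([-3.13985663e+00, -2.30126847e-06,  2.98801392e-01]), 'ft_force': array([ 0.0959456 ,  0.39677893, -0.83525624]), 'ft_torque': array([ 0.03195926, -0.07006784, -0.01136896]), 'grip_force': 0.0, 'gripper_width': 0.08517607305808114}
side [[424.72785371   0.         252.45671269]
 [  0.         424.72785371 191.58798176]
 [  0.           0.           1.        ]] [[-0.685  0.506 -0.524 -0.172]
 [-0.728 -0.496  0.473  0.605]
 [-0.02   0.705  0.709  0.974]
 [ 0.     0.     0.     1.   ]] ['frame', 'depth', 'intrinsics', 'cam_to_world'] 0.9959055582682291
top [[468.67824018   0.         251.52375533]
 [  0.         468.67824018 189.23050144]
 [  0.           0.           1.        ]] [[ 0.016  0.994 -0.111  0.317]
 [-1.     0.019  0.021  0.039]
 [ 0.023  0.11   0.994  1.496]
 [ 0.     0.     0.     1.   ]] ['frame', 'depth', 'intrinsics', 'cam_to_world'] 0.9959615071614584
```

View pics/top0.png

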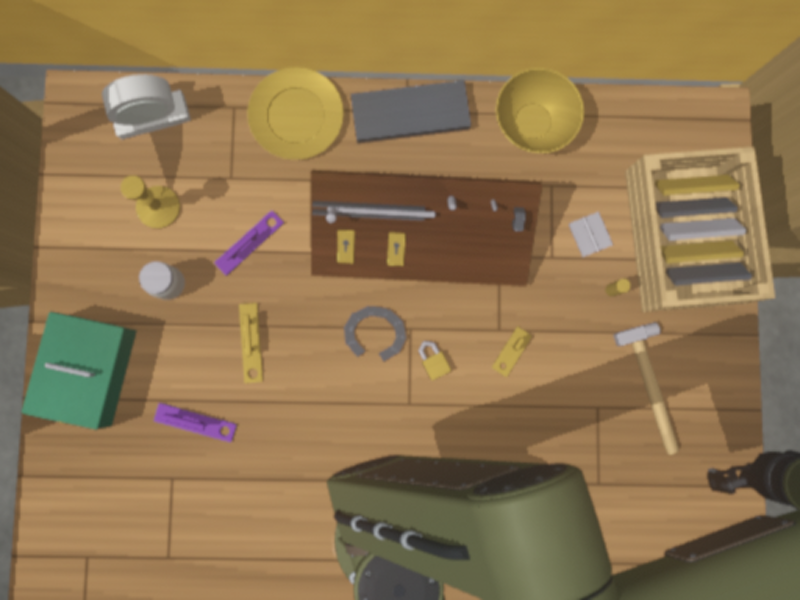

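View pics/side0.png

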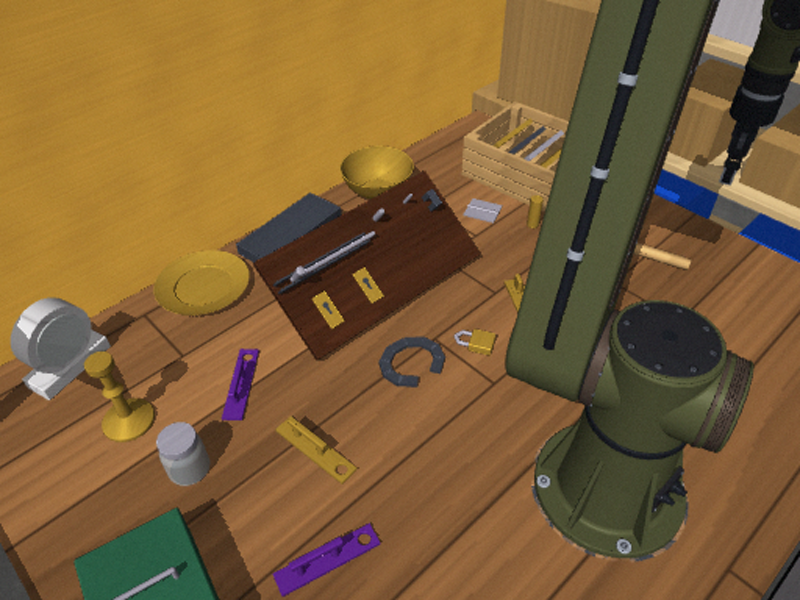

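Top view (800-px scale): three pull-shaped things, brass at (250,343), purple at (250,243) and (196,422). The door pull is the brass one. The only short brass plate with an upright turn is at (511,351); the plates at (346,246) and (396,249) are escutcheons on the board. The pegs are at (451,203) and (493,205), the knob at (331,214) and the keeper at (519,218). I'll confirm in an enlarged crop and measure.

Run:
```python
from h import *
import pickle
S=pickle.load(open('s0.pkl','rb'));t=S['top']['frame'];s=S['side']['frame']
def c(f,x0,y0,w,h,W,H):return cv2.resize(f[y0:y0+h,x0:x0+w,::-1],(W,H),interpolation=cv2.INTER_CUBIC)
A=c(t,145,185,40,65,185,300);B=c(t,305,200,45,50,270,300);D=c(t,195,105,155,80,581,300)
E=c(s,170,260,65,55,355,300)
out=np.zeros((600,800,3),np.uint8);out[:300,:185]=A;out[:300,185:455]=B;out[:300,455:800]=E[:,:345];out[300:,:581]=D
cv2.imwrite('pics/crop1.png',out)
# masks
hsv=cv2.cvtColor(t,cv2.COLOR_RGB2HSV)
for n,(x0,y0,x1,y1) in dict(pull=(145,185,185,250),turn=(305,200,350,250)).items():
    C=cloud(S['top'])[y0:y1,x0:x1];H=hsv[y0:y1,x0:x1]
    print(n,'table z',np.median(C[...,2]),'max z',C[...,2].max())
    m=((H[...,0]>19)&(H[...,0]<32)&(H[...,1]>140))
    print(m.sum(), 'hsv mid',np.median(H[m],0) if m.any() else 0, 'wood',np.median(H[~m],0))
    hi=C[C[...,2]>.03];print('high pts',len(hi),hi.mean(0),hi.min(0),hi.max(0))
    pl=C[(C[...,2]>.0035)];print('plate',len(pl),cv2.minAreaRect((pl[:,:2]*1000).astype(np.float32)))
    l=cv2.fitLine(hi[:,:2].astype(np.float32),2,0,.01,.01);print('line',l.ravel())
```

```text
pull table z 0.00025302068369414954 max z 1.496152719031254
445 hsv mid [ 23. 143. 186.] wood [ 16. 119. 169.]
high pts 121 [0.38836021 0.27078882 0.1846909 ] [0.31690277 0.03916099 0.03216029] [0.43686553 0.30683385 1.49615272]
plate 641 ((392.9293518066406, 192.74473571777344), (204.35821533203125, 300.62139892578125), 2.3684580326080322)
line [0.3232588  0.9463106  0.3883602  0.27078882]
turn table z 0.0006984228895458022 max z 1.496152719031254
287 hsv mid [ 22. 144. 185.] wood [ 16. 118. 174.]
high pts 39 [ 0.37211275 -0.17915288  0.37571077] [ 0.31690277 -0.25456484  0.0307987 ] [0.40000953 0.03916099 1.49615272]
plate 554 ((373.2655944824219, -133.6226348876953), (156.04251098632812, 347.346435546875), 0.9273557066917419)
line [ 0.24645159 -0.96915513  0.37211275 -0.17915288]
```

View pics/crop1.png

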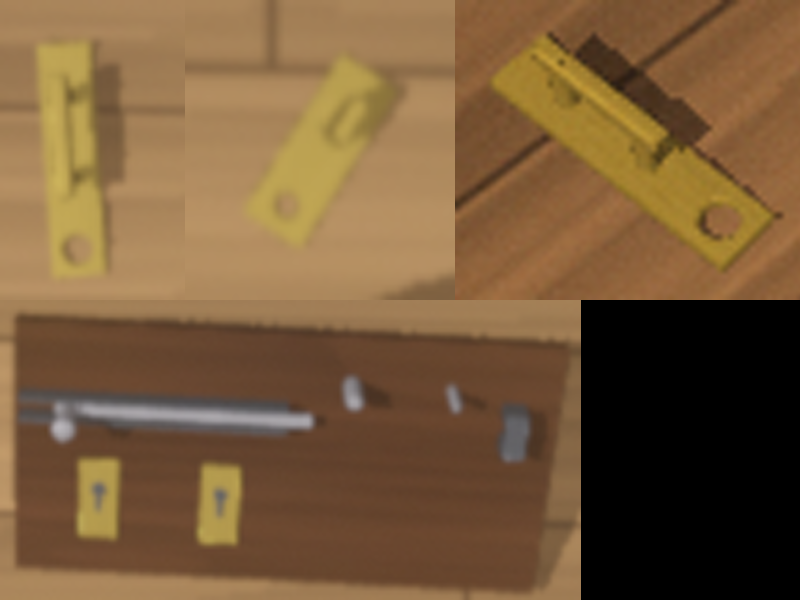

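The crop confirms both: the brass pull has its hole at the end nearest the robot (77,248), and the turn plate has its hole at lower left (287,205) with the turn at (350,115). The thick peg is on the left (352,393) and the thin one on the right (454,399). Next I measure.

```bash
cat > meas.py <<'E'
from h import *
import pickle
S=pickle.load(open('s0.pkl','rb'))
def items():
  for n,(cx,cy),zb in(('pull',(.40,.27),(.037,.048)),('turn',(.373,-.2),(.034,.048))):
    for v in('top','side'):
        C=cloud(S[v]);ok=(S[v]['depth']>0)&(np.hypot(C[...,0]-cx,C[...,1]-cy)<.12)
        H=cv2.cvtColor(S[v]['frame'],cv2.COLOR_RGB2HSV)
        br=ok&(H[...,0]>=20)&(H[...,0]<33)&(H[...,1]>125)
        pl=C[br&(C[...,2]<.012)];hi=C[br&(C[...,2]>zb[0]-.006)&(C[...,2]<.06)]
        if len(hi)<5: print(n,v,'few',len(pl),len(hi));continue
        r=cv2.minAreaRect((pl[:,:2]*1000).astype(np.float32));
        l=cv2.fitLine(hi[:,:2].astype(np.float32),2,0,.01,.01).ravel()
        print(n,v,len(pl),'plate z',np.median(pl[:,2]).round(4),'rect',np.round(r[0],1),np.round(r[1],1),round(r[2],1),'| hi',len(hi),hi.mean(0).round(4),np.median(hi[:,2]).round(4),'dir',np.degrees(np.arctan2(l[1],l[0])).round(1))
items()
fr={}
for v in('top','side'):
    C=cloud(S[v]);F=S[v]['frame'].astype(int)
    H=cv2.cvtColor(S[v]['frame'],cv2.COLOR_RGB2HSV)
    m=(S[v]['depth']>0)&(C[...,0]>.45)&(C[...,0]<.8)&(C[...,1]>-.25)&(C[...,1]<.25)&(H[...,2]<140)&(H[...,1]>90)&(C[...,2]>.02)
    P=C[m];
    for k in range(4):
        c=P.mean(0);n=np.linalg.svd(P-c,full_matrices=0)[2][2];n*=np.sign(n[2]);d=(P-c)@n;P=P[abs(d)<max(.002,.004/(k+1)*2)]
    r=cv2.minAreaRect((P[:,:2]*1000).astype(np.float32))
    print(v,'plane',len(P),c.round(4),n.round(4),'tilt',np.degrees(np.arccos(n[2])).round(2),'yaw',np.degrees(np.arctan2(-n[1],-n[0])).round(2),np.round(r[0],1),np.round(r[1],1),round(r[2],2),'rms',d.std().round(4))
    h=(C-c)@n
    q=(S[v]['depth']>0)&(C[...,0]>.45)&(C[...,0]<.8)&(C[...,1]>-.25)&(C[...,1]<.25)&(h>.008)&(h<.08)
    nl,lab,st,ce=cv2.connectedComponentsWithStats(q.astype(np.uint8))
    for i in range(1,nl):
        if st[i,4]>4:
            p=C[lab==i];hh=h[lab==i];top=p[hh>hh.max()-.012]
            print('  blob',st[i].tolist(),'hmax',hh.max().round(4),'top mean',top.mean(0).round(4),len(top))
E
python3 meas.py
```

```text
pull top 455 plate z 0.0051 rect [383.5 296.3] [162.2  38.5] 6.3 | hi 109 [0.3962 0.2963 0.0403] 0.0402 dir 5.8
pull side 526 plate z 0.0056 rect [381.2 297.1] [161.5  36.8] 6.5 | hi 148 [0.3926 0.2997 0.0402] 0.0405 dir 6.1
turn top 320 plate z 0.0056 rect [ 358.9 -194.7] [ 85.  180.6] 20.4 | hi 31 [ 0.3885 -0.2444  0.0392] 0.0394 dir -35.7
turn side 108 plate z 0.0061 rect [ 376.7 -235.9] [36.5 91.2] 56.9 | hi 27 [ 0.3856 -0.2404  0.0367] 0.0374 dir -34.0
top plane 4133 [ 0.6054 -0.0496  0.0873] [-0.5729  0.0189  0.8194] tilt 34.98 yaw -1.89 [603.4 -40.4] [424.5 181.2] 88.13 rms 0.0014
  blob [287, 127, 5, 8, 31] hmax 0.0424 top mean [ 0.6369 -0.0966  0.1575] 18
  blob [199, 129, 79, 14, 597] hmax 0.0663 top mean [0.6097 0.1291 0.1595] 28
  blob [315, 129, 3, 6, 15] hmax 0.0413 top mean [ 0.6354 -0.1765  0.1555] 7
  blob [328, 133, 8, 15, 98] hmax 0.0357 top mean [ 0.6158 -0.2269  0.1344] 74
  blob [176, 189, 156, 13, 844] hmax 0.0297 top mean [0.4544 0.1013 0.0038] 190
side plane 4214 [ 0.6    -0.0271  0.083 ] [-0.5721  0.0169  0.82  ] tilt 34.92 yaw -1.69 [601.8 -37.3] [428.2 180.6] 88.37 rms 0.0014
  blob [271, 121, 12, 14, 85] hmax 0.0351 top mean [ 0.6151 -0.2252  0.1321] 60
  blob [259, 124, 5, 6, 13] hmax 0.0403 top mean [ 0.6342 -0.1736  0.1531] 7
  blob [239, 133, 7, 8, 32] hmax 0.0429 top mean [ 0.6361 -0.094   0.1553] 16
  blob [176, 148, 64, 40, 460] hmax 0.0644 top mean [0.6073 0.132  0.1582] 30
  blob [195, 175, 122, 88, 679] hmax 0.0271 top mean [0.4548 0.1118 0.0018] 238
```

```bash
cat > go.py <<'E'
from h import *
import sys
from scipy.spatial.transform import Rotation as R
def go(x,y,z,yaw):
    o=ctrl.get_obs();M=R.from_euler('xyz',o['tool_rot']).as_matrix()
    d=M.T@(np.array([x,y,z])-o['ee_pos']);cy=np.degrees(np.arctan2(M[1,0],M[0,0]))
    tw=-((yaw-cy+180)%360-180)
    n=max(np.linalg.norm(d)/.0625,abs(tw)/10.7)
    print('t',round(o['time_s'],2),'ee',o['ee_pos'].round(4),'yaw',cy.round(1),'w',round(o['gripper_width'],4),'grip',round(o['grip_force'],1),'f',o['ft_force'].round(1),'q',o['joint_pos'].round(2))
    print(dict(tx=(d[0]/.5).round(4),ty=(d[1]/.5).round(4),tz=(d[2]/.5).round(4),twist=round(tw/180,4)),'rows',n.round(1))
if __name__=='__main__':go(*map(float,sys.argv[1:5]))
E
python3 go.py .387 -.243 .2 -35
```

```text
t 0.1 ee [ 0.1765 -0.5729  0.2495] yaw 17.1 w 0.0856 grip 0.0 f [0.5 0.5 0.6] q [-1.27  0.31 -0.05  1.21 -0.    1.57]
{'tx': np.float64(0.5966), 'ty': np.float64(-0.5065), 'tz': np.float64(0.0998), 'twist': np.float64(0.2896)} rows 6.3
```

Call:
jog_arm --rows '[{"tx":0.5966,"ty":-0.5065,"tz":0.0998,"twist":0.2896,"hand":0.5},{"tx":0.5966,"ty":-0.5065,"tz":0.0998,"twist":0.2896,"hand":0.5},{"tx":0.5966,"ty":-0.5065,"tz":0.0998,"twist":0.2896,"hand":0.5},{"tx":0.5966,"ty":-0.5065,"tz":0.0998,"twist":0.2896,"hand":0.5},{"tx":0.5966,"ty":-0.5065,"tz":0.0998,"twist":0.2896,"hand":0.5}]'

```text
time_s: 0.72
ee_pos: [0.3342, -0.3272, 0.2129]
tool_rot: [-3.141, 0.0, -0.584]
ft_force: [1.4, -0.8, 0.2]
gripper_width: 0.0425
grip_force: 0.0
```

```bash
python3 go.py .387 -.243 .2 -35
```

```text
t 0.72 ee [ 0.3342 -0.3272  0.2129] yaw -33.5 w 0.0425 grip 0.0 f [ 1.4 -0.8  0.2] q [-0.77  0.09 -0.42  1.07  0.    2.95]
{'tx': np.float64(-0.0049), 'ty': np.float64(-0.1987), 'tz': np.float64(0.0258), 'twist': np.float64(0.0084)} rows 1.6
```

Call:
jog_arm --rows '[{"twist":-0.06,"ty":-0.2,"tx":-0.005,"tz":0.025},{"twist":-0.12,"ty":-0.2,"tx":-0.005,"tz":0.025},{"twist":-0.18,"ty":-0.2,"tx":-0.005,"tz":0.025},{"twist":-0.5,"ty":-0.2,"tx":-0.005,"tz":0.025},{"twist":-0.5,"ty":-0.2,"tx":-0.005,"tz":0.025}]'

```text
$.rows[0]: bad value
```

Call:
jog_arm --rows '[{"twist":-0.6},{"twist":-0.6},{"twist":-0.6},{"twist":-0.6},{"twist":-0.6}]'

```text
$.rows[0]: bad value
```

Call:
jog_arm --rows '[{"twist":-0.4},{"twist":-0.4},{"twist":-0.4},{"twist":-0.4},{"twist":-0.4}]'

```text
$.rows[0]: bad value
```

```bash
python3 go.py .387 -.243 .2 145
python3 - <<'E'
from h import *
import pickle
im=ctrl.get_image('wrist');pickle.dump(im,open('w0.pkl','wb'))
cv2.imwrite('pics/w0.png',im['frame'][...,::-1]);print(im['intrinsics'],im['cam_to_world'].round(3))
C=cloud(im);print(C[190,250],(im['depth']>0).mean())
E
```

```text
t 0.72 ee [ 0.3342 -0.3272  0.2129] yaw -33.5 w 0.0425 grip 0.0 f [ 1.4 -0.8  0.2] q [-0.77  0.09 -0.42  1.07  0.    2.95]
{'tx': np.float64(-0.0049), 'ty': np.float64(-0.1987), 'tz': np.float64(0.0258), 'twist': np.float64(-0.9916)} rows 16.7
[[336.83111877   0.         250.99100359]
 [  0.         336.83111877 195.92660252]
 [  0.           0.           1.        ]] [[-0.552  0.79   0.267  0.403]
 [-0.834 -0.523 -0.176 -0.373]
 [ 0.001 -0.32   0.947  0.337]
 [ 0.     0.     0.     1.   ]]
[ 0.31424025 -0.31286376  0.00096888] 0.9958852132161459
```

View pics/w0.png

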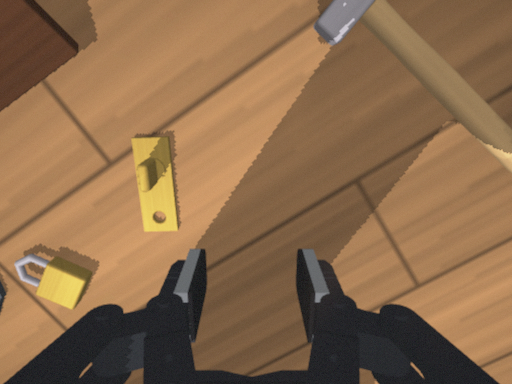

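The wrist view shows the turn plate at (157,183), with its hole at (159,217) and the turn at (146,177). I'll measure from it. Rows need every field.

Run:
```python
from h import *
import pickle
im=pickle.load(open('w0.pkl','rb'));C=cloud(im)
H=cv2.cvtColor(im['frame'],cv2.COLOR_RGB2HSV)
m=(H[...,1]>140)&(H[...,0]>20)&(H[...,0]<33);m[:, :125]=0;m[:,190:]=0;m[:125]=0;m[240:]=0
pl=m&(C[...,2]<.012)
c=max(cv2.findContours(m.astype(np.uint8),0,1)[0],key=cv2.contourArea).reshape(-1,2)
p=C[pl];r=cv2.minAreaRect((p[:,:2]*1000).astype(np.float32));print('plate',len(p),r,np.median(p[:,2]))
hi=C[m&(C[...,2]>.03)];print('turn',len(hi),hi.mean(0),hi.max(0),hi.min(0));l=cv2.fitLine(hi[:,:2].astype(np.float32),2,0,.01,.01).ravel();print(np.degrees(np.arctan2(l[1],l[0])))
print('hole',onz(im,159,217,.003))
S=pickle.load(open('s0.pkl','rb'));print('top hole',onz(S['top'],322,234,.003))
t=im['intrinsics'];print('tri hole',tri(ray(im,159,217),ray(S['top'],322.5,234.2)))
```

```text
plate 2589 ((372.0820007324219, -234.45220947265625), (35.830814361572266, 103.04142761230469), 57.74772644042969) 0.0064428826919580295
turn 334 [ 0.38931043 -0.24998406  0.04967557] [ 0.4030115  -0.23521499  0.3372261 ] [ 0.37650971 -0.37252871  0.03005526]
-81.25523
hole [ 0.34328568 -0.21533213  0.003     ]
top hole [ 0.34400265 -0.21968338  0.003     ]
tri hole (array([ 0.34402216, -0.21955573,  0.01150354]), np.float64(0.001627913545322156))
```

Call:
jog_arm --rows '[{"tx":-0.005,"ty":-0.2,"tz":0.025,"twist":-0.06,"hand":0.5},{"tx":-0.005,"ty":-0.2,"tz":0.025,"twist":-0.12,"hand":0.5},{"tx":-0.005,"ty":-0.2,"tz":0.025,"twist":-0.4,"hand":0.5},{"tx":-0.005,"ty":-0.2,"tz":0.025,"twist":-0.4,"hand":0.5},{"tx":-0.005,"ty":-0.2,"tz":0.025,"twist":-0.4,"hand":0.5}]'

```text
time_s: 1.4
ee_pos: [0.3861, -0.2437, 0.2005]
tool_rot: [-3.141, 0.001, 0.366]
ft_force: [0.2, -0.4, 0.2]
gripper_width: 0.0427
grip_force: 0.0
```

Call:
jog_arm --rows '[{"tx":0,"ty":0,"tz":0,"twist":-0.5,"hand":0.5},{"tx":0,"ty":0,"tz":0,"twist":-0.5,"hand":0.5},{"tx":0,"ty":0,"tz":0,"twist":-0.5,"hand":0.5},{"tx":0,"ty":0,"tz":0,"twist":-0.5,"hand":0.5},{"tx":0,"ty":0,"tz":0,"twist":-0.5,"hand":0.5}]'

```text
time_s: 2.02
ee_pos: [0.3859, -0.244, 0.2005]
tool_rot: [-3.141, -0.0, 1.303]
ft_force: [0.1, 0.2, 0.0]
gripper_width: 0.0425
grip_force: 0.0
```

Call:
jog_arm --rows '[{"tx":0,"ty":0,"tz":0,"twist":-0.5,"hand":0.5},{"tx":0,"ty":0,"tz":0,"twist":-0.5,"hand":0.5},{"tx":0,"ty":0,"tz":0,"twist":-0.5,"hand":0.5},{"tx":0,"ty":0,"tz":0,"twist":-0.5,"hand":0.5},{"tx":0,"ty":0,"tz":0,"twist":-0.5,"hand":0.5}]'

```text
time_s: 2.65
ee_pos: [0.3859, -0.244, 0.2005]
tool_rot: [-3.141, -0.001, 2.24]
ft_force: [0.3, -0.1, 0.4]
gripper_width: 0.0425
grip_force: 0.0
```

```bash
python3 go.py .387 -.243 .2 145
```

```text
t 2.65 ee [ 0.3859 -0.244   0.2005] yaw 128.4 w 0.0425 grip 0.0 f [ 0.3 -0.1  0.4] q [-0.56  0.07 -0.46  1.04 -0.    0.34]
{'tx': np.float64(0.0002), 'ty': np.float64(0.0029), 'tz': np.float64(0.0011), 'twist': np.float64(-0.0924)} rows 1.6
```

Call:
jog_arm --rows '[{"tx":-0.001,"ty":0.003,"tz":0.1,"twist":-0.055,"hand":0.5},{"tx":-0.001,"ty":0.003,"tz":0.22,"twist":-0.107,"hand":0.5},{"tx":-0.001,"ty":0.003,"tz":0.3,"twist":-0.107,"hand":0.5},{"tx":-0.001,"ty":0.003,"tz":0.336,"twist":-0.107,"hand":0.5},{"tx":-0.001,"ty":0.003,"tz":0.336,"twist":-0.107,"hand":0.5}]' --squeeze 50

```text
time_s: 3.28
ee_pos: [0.3862, -0.2426, 0.0314]
tool_rot: [-3.141, -0.004, 2.57]
ft_force: [0.6, -0.2, 0.6]
gripper_width: 0.0426
grip_force: 0.0
```

Call:
jog_arm --rows '[{"tx":0,"ty":0,"tz":0,"twist":0,"hand":1},{"tx":0,"ty":0,"tz":0,"twist":0,"hand":1},{"tx":0,"ty":0,"tz":0,"twist":0,"hand":1},{"tx":0,"ty":0,"tz":0,"twist":0,"hand":1},{"tx":0,"ty":0,"tz":0,"twist":0,"hand":1}]'

```text
time_s: 3.9
ee_pos: [0.3888, -0.2441, 0.034]
tool_rot: [-3.141, 0.003, 2.57]
ft_force: [-0.9, 0.3, 6.9]
gripper_width: 0.0093
grip_force: 50.2
```

```bash
python3 go.py .387 -.243 .2 145
```

```text
t 3.9 ee [ 0.3888 -0.2441  0.034 ] yaw 147.2 w 0.0093 grip 50.2 f [-0.9  0.3  6.9] q [-0.56  0.26 -0.67  0.64 -0.    0.01]
{'tx': np.float64(0.0033), 'ty': np.float64(-0.0001), 'tz': np.float64(-0.332), 'twist': np.float64(0.0125)} rows 2.7
```

Call:
jog_arm --rows '[{"tx":0,"ty":0,"tz":-0.1,"twist":0,"hand":1},{"tx":0,"ty":0,"tz":-0.22,"twist":0,"hand":1},{"tx":0,"ty":0,"tz":-0.34,"twist":0.05,"hand":1},{"tx":0,"ty":0,"tz":-0.44,"twist":0.1,"hand":1},{"tx":0,"ty":0,"tz":-0.44,"twist":0.15,"hand":1}]'

```text
time_s: 4.53
ee_pos: [0.3899, -0.2446, 0.2574]
tool_rot: [3.138, 0.007, 2.094]
ft_force: [-0.2, -0.4, -3.4]
gripper_width: 0.0088
grip_force: 49.6
```

Call:
jog_arm --rows '[{"tx":0,"ty":0,"tz":0,"twist":0.5,"hand":1},{"tx":0,"ty":0,"tz":0,"twist":0.5,"hand":1},{"tx":0,"ty":0,"tz":0,"twist":0.5,"hand":1},{"tx":0,"ty":0,"tz":0,"twist":0.5,"hand":1},{"tx":0,"ty":0,"tz":0,"twist":0.5,"hand":1}]'

```text
time_s: 5.15
ee_pos: [0.3874, -0.2431, 0.2527]
tool_rot: [-3.141, -0.0, 1.155]
ft_force: [-0.5, 0.4, -2.3]
gripper_width: 0.0094
grip_force: 49.5
```

Call:
jog_arm --rows '[{"tx":0,"ty":0,"tz":0,"twist":0.38,"hand":1},{"tx":0,"ty":0,"tz":0,"twist":0.38,"hand":1},{"tx":0,"ty":0,"tz":0,"twist":0.38,"hand":1},{"tx":0,"ty":0,"tz":0,"twist":0.38,"hand":1},{"tx":0,"ty":0,"tz":0,"twist":0.38,"hand":1}]'

```text
time_s: 5.78
ee_pos: [0.3874, -0.2431, 0.2527]
tool_rot: [-3.141, 0.0, 0.218]
ft_force: [0.1, 0.3, -2.3]
gripper_width: 0.0088
grip_force: 49.5
```

```bash
python3 go.py .53 -.17 .25 -1.8
```

```text
t 5.78 ee [ 0.3874 -0.2431  0.2527] yaw 12.5 w 0.0088 grip 49.5 f [ 0.1  0.3 -2.3] q [-0.56  0.04 -0.37  1.16  0.    2.36]
{'tx': np.float64(0.3101), 'ty': np.float64(-0.0812), 'tz': np.float64(0.0053), 'twist': np.float64(0.0793)} rows 2.6
```

Call:
jog_arm --rows '[{"tx":0.1,"ty":-0.03,"tz":0,"twist":0.05,"hand":1},{"tx":0.2,"ty":-0.06,"tz":0,"twist":0.079,"hand":1},{"tx":0.26,"ty":-0.07,"tz":0,"twist":0.079,"hand":1},{"tx":0.26,"ty":-0.07,"tz":0,"twist":0.079,"hand":1},{"tx":0.26,"ty":-0.07,"tz":0,"twist":0.079,"hand":1}]'

```text
time_s: 6.4
ee_pos: [0.5059, -0.1803, 0.2525]
tool_rot: [-3.141, 0.001, -0.024]
ft_force: [0.4, -0.5, -2.1]
gripper_width: 0.0089
grip_force: 49.5
```

```bash
python3 go.py .53 -.17 .25 -1.8
python3 - <<'E'
from h import *
import pickle
im=ctrl.get_image('wrist');pickle.dump(im,open('w1.pkl','wb'))
S={n:ctrl.get_image(n) for n in('side','top')};pickle.dump(S,open('s1.pkl','wb'))
cv2.imwrite('pics/w1.png',im['frame'][...,::-1])
E
```

```text
t 6.4 ee [ 0.5059 -0.1803  0.2525] yaw -1.4 w 0.0089 grip 49.5 f [ 0.4 -0.5 -2.1] q [-0.34  0.2  -0.2   1.18 -0.    2.82]
{'tx': np.float64(0.0477), 'ty': np.float64(-0.0219), 'tz': np.float64(0.0049), 'twist': np.float64(0.0022)} rows 0.4
```

View pics/w1.png

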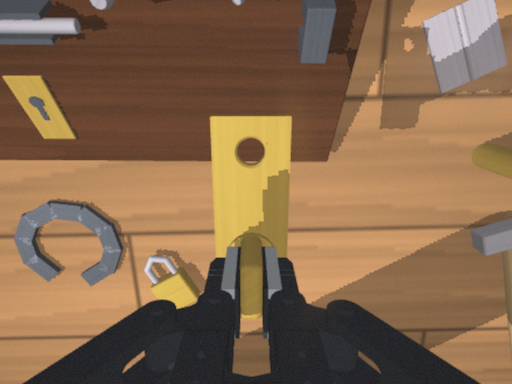

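```bash
cat > hole.py <<'E'
from h import *
import sys
from scipy.spatial.transform import Rotation as R
def inhand(im,o,box):
    x0,y0,x1,y1=box;C=cloud(im);H=cv2.cvtColor(im['frame'],cv2.COLOR_RGB2HSV)
    m=(H[...,0]>19)&(H[...,0]<34)&(H[...,1]>130)&(im['depth']<.35);k=np.zeros_like(m);k[y0:y1,x0:x1]=1;m&=k
    M=R.from_euler('xyz',o['tool_rot']).as_matrix();P=(C-o['ee_pos'])@M
    p=P[m]
    for _ in range(4):
        c=p.mean(0);n=np.linalg.svd(p-c,full_matrices=0)[2][2];n*=-np.sign(n[2]);d=(p-c)@n;p=p[abs(d)<.003]
    cs,hi=cv2.findContours(m.astype(np.uint8),cv2.RETR_CCOMP,1)
    hs=[c_ for c_,h in zip(cs,hi[0]) if h[3]>=0 and cv2.contourArea(c_)>60]
    print('plate n(tool)',n.round(3),'pitch',np.degrees(np.arctan2(n[0],-n[2])).round(2),'side',np.degrees(np.arctan2(n[1],-n[2])).round(2),'pts',len(p),'far edge',p[:,0].max().round(4))
    e=p[:,:2]
    print('y range',np.percentile(p[:,1],[1,99]).round(4),'mean plane pt',c.round(4),'perp dist TCP->top',(-(c@n)).round(4))
    for h in hs:
        (u,v),a,an=cv2.fitEllipse(h)
        O,d=ray(im,u,v);O=(O-o['ee_pos'])@M;d=d@M;q=O+d*((c-O)@n)/(d@n);q2=q-.0*n
        print('hole px',round(u,1),round(v,1),'axes',np.round(a,1),'tool pt (top plane)',q.round(4))
if __name__=='__main__':
    import pickle
    im=pickle.load(open(sys.argv[1],'rb'));inhand(im,ctrl.get_obs(),list(map(int,sys.argv[2:6])))
E
python3 hole.py w1.pkl 205 110 297 230
```

```text
plate n(tool) [ 0.     0.016 -1.   ] pitch 0.0 side 0.89 pts 1140 far edge 0.0684
y range [-0.004   0.0025] mean plane pt [ 0.0397 -0.0007  0.0279] perp dist TCP->top 0.0279
hole px 250.4 150.3 axes [27.4 28.6] tool pt (top plane) [ 0.0531 -0.0008  0.0279]
```

Call:
jog_arm --rows '[{"tx":0.09,"ty":-0.01,"tz":-0.05,"twist":0.002,"hand":1},{"tx":0.09,"ty":-0.01,"tz":-0.05,"twist":0.002,"hand":1},{"tx":0.09,"ty":-0.01,"tz":-0.05,"twist":0.002,"hand":1}]'

```text
time_s: 6.92
ee_pos: [0.5512, -0.1769, 0.2778]
tool_rot: [3.142, 0.001, -0.031]
ft_force: [-0.5, 0.2, -1.4]
gripper_width: 0.0093
grip_force: 49.5
```

```bash
python3 go.py .53 -.17 .25 -1.8
python3 - <<'E'
from h import *
import pickle
im=ctrl.get_image('wrist');pickle.dump(im,open('w2.pkl','wb'))
cv2.imwrite('pics/w2.png',im['frame'][...,::-1])
E
```

```text
t 6.92 ee [ 0.5512 -0.1769  0.2778] yaw -1.8 w 0.0093 grip 49.5 f [-0.5  0.2 -1.4] q [-0.31  0.26 -0.05  1.26 -0.    2.86]
{'tx': np.float64(-0.0428), 'ty': np.float64(-0.0124), 'tz': np.float64(0.0556), 'twist': np.float64(-0.0)} rows 0.6
```

View pics/w2.png

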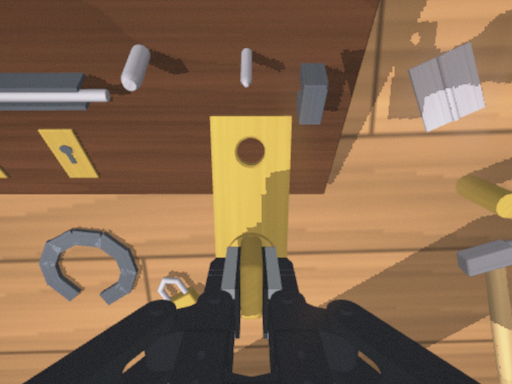

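The wrist view shows the thick peg at (136,67), the thin peg at (246,67), the keeper at (313,93), the rod tip at (103,96) and the held plate's hole at (250,151). I'll fit the pegs as circles of known radius in the board's frame.

```bash
cat > pegs.py <<'E'
from h import *
import pickle,sys
from scipy.optimize import least_squares
def frame(im,ex=None):
    C=cloud(im);H=cv2.cvtColor(im['frame'],cv2.COLOR_RGB2HSV)
    m=(im['depth']>0)&(C[...,0]>.48)&(C[...,0]<.78)&(C[...,1]>-.25)&(C[...,1]<.2)&(H[...,2]<150)&(H[...,1]>90)&(C[...,2]>.03)&(C[...,2]<.15)
    P=C[m]
    n=np.array([-.5733,.018,.819]);n/=np.linalg.norm(n)
    for k in range(6):
        h=P@n;h0=np.median(h);P=P[abs(h-h0)<.006-.0005*k]
        c=P.mean(0);n=np.linalg.svd(P-c,full_matrices=0)[2][2];n*=np.sign(n[2])
    y=np.cross(n,[1,0,0]);y=np.array([-n[1]*0,0,0])+np.cross([0,0,1],-np.array([n[0],n[1],0]));y/=np.linalg.norm(y)
    x=np.cross(y,n);return C,c,np.stack([x,y,n],1)
if __name__=='__main__':
  for f,k in ((sys.argv[1],None),('s0.pkl','top'),('s0.pkl','side')):
    im=pickle.load(open(f,'rb'));im=im[k] if k else im
    C,c,B=frame(im);print(f,k,'n',B[:,2].round(4),'tilt',np.degrees(np.arccos(B[2,2])).round(2),'yaw',np.degrees(np.arctan2(B[1,0],B[0,0])).round(2),'face z at x=.6,y=-.1',(c[2]-(B[0,2]*(.6-c[0])+B[1,2]*(-.1-c[1]))/B[2,2]).round(4))
    L=(C-c)@B
    for nm,g,r in(('thick',(.637,-.0955,.157),.007),('thin',(.635,-.175,.154),.004)):
        t=(np.array(g)-c)@B
        q=(im['depth']>0)&(abs(L[...,0]-t[0])<.022)&(abs(L[...,1]-t[1])<.015)&(L[...,2]>.008)
        hm=np.percentile(L[q][:,2],98);w=L[q&(L[...,2]<.035)]
        cam=(im['cam_to_world'][:3,3]-c)@B
        s=least_squares(lambda a:np.hypot(w[:,0]-a[0],w[:,1]-a[1])-r,[w[:,0].mean(),w[:,1].mean()]+.003*np.sign(np.array([w[:,0].mean()-cam[0],0])),loss='soft_l1',f_scale=.001)
        foot=c+B@np.array([s.x[0],s.x[1],0])
        print('  ',nm,len(w),'hmax',hm.round(4),'foot',foot.round(4),'tip',(foot+.04*B[:,2]).round(4),'rms',np.sqrt((s.fun**2).mean()).round(4))
E
python3 pegs.py w2.pkl
```

```text
w2.pkl None n [-0.5738  0.0183  0.8188] tilt 35.03 yaw -1.83 face z at x=.6,y=-.1 0.0855
   thick 494 hmax 0.0406 foot [ 0.6574 -0.0963  0.1256] tip [ 0.6344 -0.0956  0.1583] rms 0.0004
   thin 251 hmax 0.2109 foot [ 0.655  -0.1763  0.1257] tip [ 0.632  -0.1756  0.1585] rms 0.0003
s0.pkl top n [-0.5711  0.0186  0.8207] tilt 34.85 yaw -1.87 face z at x=.6,y=-.1 0.0849
   thick 15 hmax 0.8697 foot [ 0.6571 -0.0979  0.1245] tip [ 0.6342 -0.0971  0.1573] rms 0.0007
   thin 11 hmax 0.8773 foot [ 0.6548 -0.1777  0.1248] tip [ 0.632  -0.177   0.1576] rms 0.001
s0.pkl side n [-0.5711  0.0167  0.8207] tilt 34.84 yaw -1.67 face z at x=.6,y=-.1 0.0847
   thick 21 hmax 0.0428 foot [ 0.6573 -0.0965  0.1245] tip [ 0.6344 -0.0958  0.1573] rms 0.0015
   thin 9 hmax 0.04 foot [ 0.655  -0.1704  0.1244] tip [ 0.6321 -0.1698  0.1572] rms 0.0011
```

Call:
jog_arm --rows '[{"tx":0.008,"ty":-0.008,"tz":0.12,"twist":0,"hand":1},{"tx":0.008,"ty":-0.008,"tz":0.2,"twist":0,"hand":1},{"tx":0.008,"ty":-0.008,"tz":0.26,"twist":0,"hand":1},{"tx":0.008,"ty":-0.008,"tz":0.26,"twist":0,"hand":1}]' --squeeze 20

```text
time_s: 7.48
ee_pos: [0.5528, -0.1721, 0.1453]
tool_rot: [-3.14, 0.006, -0.031]
ft_force: [-0.8, 0.2, -1.4]
gripper_width: 0.0093
grip_force: 49.4
```

Call:
jog_arm --rows '[{"tx":0,"ty":0,"tz":0.02,"twist":0,"hand":1},{"tx":0,"ty":0,"tz":0.04,"twist":0,"hand":1},{"tx":0,"ty":0,"tz":0.06,"twist":0,"hand":1}]'

```text
time_s: 7.85
ee_pos: [0.5536, -0.1729, 0.1188]
tool_rot: [3.141, 0.003, -0.031]
ft_force: [-13.3, -0.3, 7.2]
gripper_width: 0.0091
grip_force: 53.2
```

```bash
python3 go.py .5552 -.1731 .0972 -1.83
```

```text
t 7.85 ee [ 0.5536 -0.1729  0.1188] yaw -1.8 w 0.0091 grip 53.2 f [-13.3  -0.3   7.2] q [-0.3   0.36 -0.29  0.92 -0.    2.87]
{'tx': np.float64(0.0034), 'ty': np.float64(0.0002), 'tz': np.float64(0.0432), 'twist': np.float64(0.0002)} rows 0.3
```

Call:
jog_arm --rows '[{"tx":0.003,"ty":0,"tz":0.012,"twist":0,"hand":1},{"tx":0.003,"ty":0,"tz":0.024,"twist":0,"hand":1},{"tx":0.003,"ty":0,"tz":0.036,"twist":0,"hand":1},{"tx":0.003,"ty":0,"tz":0.043,"twist":0,"hand":1}]'

```text
time_s: 8.35
ee_pos: [0.5551, -0.1729, 0.0967]
tool_rot: [3.141, 0.004, -0.032]
ft_force: [-8.7, -0.3, 3.1]
gripper_width: 0.0092
grip_force: 53.0
```

```bash
python3 go.py .5552 -.1731 .0972 -1.83
python3 - <<'E'
from h import *
import pickle
im=ctrl.get_image('side');pickle.dump(im,open('sd1.pkl','wb'))
cv2.imwrite('pics/sd1.png',cv2.resize(im['frame'][60:260,150:410,::-1],(780,600),interpolation=2))
E
```

```text
t 8.35 ee [ 0.5551 -0.1729  0.0967] yaw -1.8 w 0.0092 grip 53.0 f [-8.7 -0.3  3.1] q [-0.3   0.39 -0.31  0.88 -0.    2.87]
{'tx': np.float64(0.0001), 'ty': np.float64(0.0003), 'tz': np.float64(-0.0009), 'twist': np.float64(0.0001)} rows 0.0
```

View pics/sd1.png

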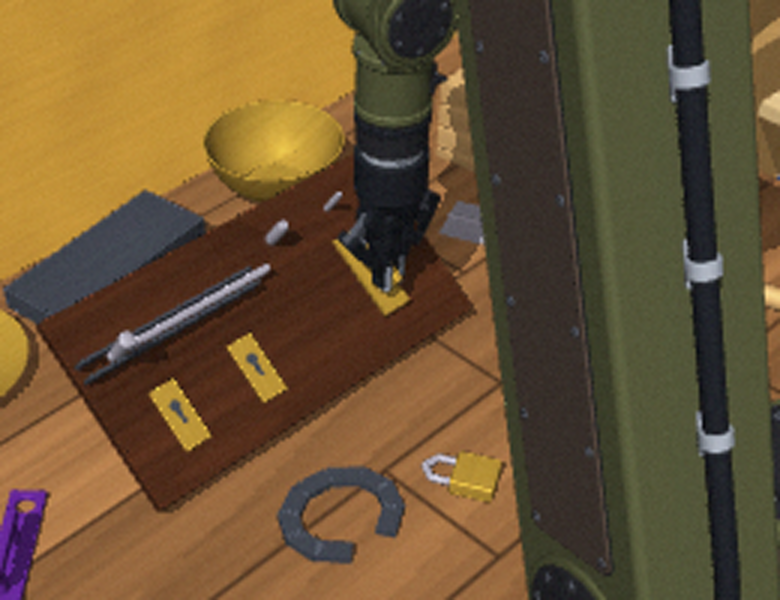

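The plate lies flat on the board in the grip (370,278). I'll grip harder, lift it off along the normal and re-measure.

Call:
jog_arm --rows '[{"tx":0,"ty":0,"tz":-0.001,"twist":0,"hand":1},{"tx":0,"ty":0,"tz":-0.001,"twist":0,"hand":1},{"tx":-0.02,"ty":0,"tz":-0.035,"twist":0,"hand":1},{"tx":-0.07,"ty":0,"tz":-0.12,"twist":0,"hand":1},{"tx":-0.07,"ty":0,"tz":-0.12,"twist":0,"hand":1}]' --squeeze 80

```text
time_s: 9.02
ee_pos: [0.524, -0.1725, 0.161]
tool_rot: [3.14, -0.007, -0.031]
ft_force: [0.9, -0.2, -2.6]
gripper_width: 0.0089
grip_force: 80.7
```

```bash
sed -i 's/H\[...,1\]>130)/H[...,1]>100)/' hole.py; python3 go.py .5552 -.1731 .0972 -1.83
python3 - <<'E'
from h import *
import pickle
im=ctrl.get_image('wrist');pickle.dump(im,open('w3.pkl','wb'))
cv2.imwrite('pics/w3.png',im['frame'][...,::-1])
E
python3 hole.py w3.pkl 200 20 305 220
```

```text
t 9.03 ee [ 0.524  -0.1725  0.161 ] yaw -1.8 w 0.0089 grip 80.7 f [ 0.9 -0.2 -2.6] q [-0.32  0.27 -0.32  0.98  0.    2.85]
{'tx': np.float64(0.0616), 'ty': np.float64(-0.001), 'tz': np.float64(0.1281), 'twist': np.float64(0.0002)} rows 1.1
plate n(tool) [-0.55   0.011 -0.835] pitch -33.4 side 0.72 pts 4170 far edge 0.069
y range [-0.0174  0.0176] mean plane pt [ 0.0536  0.0007 -0.0064] perp dist TCP->top 0.0241
hole px 250.8 158.0 axes [16.6 31.7] tool pt (top plane) [ 0.057   0.0002 -0.0087]
```

View pics/w3.png

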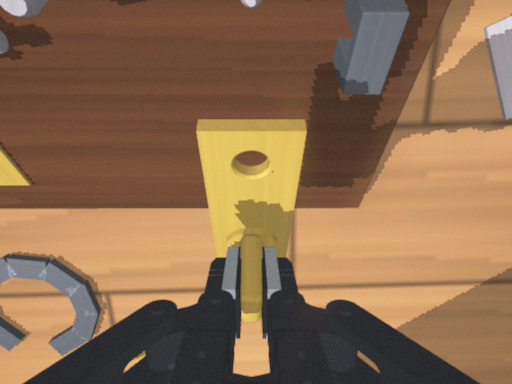

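```bash
python3 hole.py w3.pkl 210 134 298 195;  python3 pegs.py w3.pkl 2>&1 | head -3
python3 - <<'E'
from h import *
import pickle
im=pickle.load(open('w3.pkl','rb'));H=cv2.cvtColor(im['frame'],cv2.COLOR_RGB2HSV)
print(H[145:185:2,250].tolist())
E
```

```text
plate n(tool) [-0.603 -0.002 -0.798] pitch -37.09 side -0.13 pts 1841 far edge 0.0613
y range [-0.0148  0.0168] mean plane pt [ 0.0534  0.0014 -0.006 ] perp dist TCP->top 0.0274
hole px 250.8 158.0 axes [16.6 31.7] tool pt (top plane) [ 0.057   0.0002 -0.0088]
w3.pkl None n [-0.5738  0.0183  0.8188] tilt 35.03 yaw -1.83 face z at x=.6,y=-.1 0.0856
   thick 56 hmax 0.0411 foot [ 0.6499 -0.1063  0.1207] tip [ 0.6269 -0.1055  0.1535] rms 0.0004
   thin 1 hmax 0.041 foot [ 0.6503 -0.173   0.1225] tip [ 0.6273 -0.1723  0.1552] rms 0.0
[[23, 145, 229], [23, 146, 229], [23, 142, 230], [14, 140, 124], [11, 136, 111], [11, 132, 116], [11, 132, 120], [10, 132, 118], [11, 139, 121], [11, 139, 123], [14, 143, 132], [21, 146, 178], [21, 143, 175], [21, 144, 182], [21, 149, 183], [22, 148, 219], [25, 139, 240], [24, 143, 235], [23, 145, 228], [23, 144, 228]]
```

```bash
cat > tgt.py <<'E'
from h import *
import pickle
from scipy.spatial.transform import Rotation as R
N=np.array([-.5738,.0183,.8188]);X=np.array([.8184,-.0262,.5741]);Y=np.cross(N,X)
def hole_off(im,o,px,dtop):
    """px centre of the top rim; dtop distance TCP->plate top; offset of the hole from TCP in board axes"""
    O,d=ray(im,*px);O=O-o['ee_pos'];q=O+d*((-dtop-O@N)/(d@N))
    return np.array([q@X,q@Y,q@N])
def targets(foot,off,und,hs):
    for h in hs:
        p=np.array(foot)-off[0]*X-off[1]*Y+(und+h)*N
        print('underside',h,'TCP',p.round(4))
E
python3 - <<'E'
from tgt import *
im=pickle.load(open('w3.pkl','rb'));o=ctrl.get_obs()
for d in(.0274,.0279):
    off=hole_off(im,o,(250.8,162.5),d);print(off.round(4))
O,d=ray(im,250.8,150);print('top rim',hole_off(im,o,(250.8,150),.0276),hole_off(im,o,(250.8,174.5),.0276))
targets((.655,-.1763,.1257),np.array([.0531,.0,0]),.0337,(.06,.044,.03,.0))
E
python3 go.py .56 -.173 .18 -1.83
```

```text
[ 0.0472 -0.0001 -0.0274]
[ 0.0466 -0.0001 -0.0279]
top rim [ 5.35045140e-02 -8.52372651e-05 -2.76000000e-02] [ 0.04010248 -0.00010593 -0.0276    ]
underside 0.06 TCP [ 0.5578 -0.1732  0.1719]
underside 0.044 TCP [ 0.567  -0.1735  0.1588]
underside 0.03 TCP [ 0.575  -0.1737  0.1474]
underside 0.0 TCP [ 0.5922 -0.1743  0.1228]
t 9.07 ee [ 0.5239 -0.1722  0.1593] yaw -1.8 w 0.0087 grip 80.7 f [ 0.5  0.1 -2.5] q [-0.32  0.27 -0.32  0.98  0.    2.86]
{'tx': np.float64(0.0724), 'ty': np.float64(-0.0007), 'tz': np.float64(-0.0411), 'twist': np.float64(0.0002)} rows 0.7
```

Call:
jog_arm --rows '[{"tx":0.04,"ty":0,"tz":-0.06,"twist":0,"hand":1},{"tx":0.055,"ty":0,"tz":-0.06,"twist":0,"hand":1},{"tx":0.055,"ty":0,"tz":-0.06,"twist":0,"hand":1},{"tx":0.055,"ty":0,"tz":-0.06,"twist":0,"hand":1}]'

```text
time_s: 9.57
ee_pos: [0.5488, -0.1721, 0.1846]
tool_rot: [-3.141, 0.003, -0.031]
ft_force: [-0.0, -0.6, -2.9]
gripper_width: 0.0083
grip_force: 80.6
```

```bash
cat > look.py <<'E'
from h import *
import pickle,sys
im=ctrl.get_image('wrist');o=ctrl.get_obs();pickle.dump((im,o),open(sys.argv[1],'wb'))
from scipy.spatial.transform import Rotation as R
from tgt import *
C=cloud(im);P=(C-o['ee_pos'])
L=np.stack([P@X,P@Y,P@N],-1)
sel=(abs(L[...,1])<.012)&(L[...,0]<float(sys.argv[2]))&(L[...,0]>.02)&(im['depth']<.4)
p=L[sel&(L[...,2]>-.05)&(L[...,2]<-.005)]
a=np.polyfit(p[:,0],p[:,2],1);r=p[:,2]-np.polyval(a,p[:,0]);g=abs(r)<.004;a=np.polyfit(p[g,0],p[g,2],1)
print('ee',o['ee_pos'].round(4),'top plane: slope deg',np.degrees(np.arctan(a[0])).round(2),'dtop at hole',np.polyval(a,.05).round(4),len(p))
H=cv2.cvtColor(im['frame'],cv2.COLOR_RGB2HSV)
m=((H[...,0]<18)|(H[...,2]<200)).astype(np.uint8);m=cv2.medianBlur(m,3)   # rim = everything not sunlit brass
n,lab,st,ce=cv2.connectedComponentsWithStats(m)
for i in range(1,n):
    if 150<st[i,4]<6000 and abs(ce[i,0]-251)<12 and 40<ce[i,1]<230:
        x,y,w,h=st[i,:4];print('rim box',st[i].tolist())
        for v in (y-.5,y+h-.5): print('  ',hole_off(im,o,(x+w/2-.5,v),-np.polyval(a,.05)).round(4))
cv2.imwrite(f'pics/{sys.argv[1]}.png',im['frame'][...,::-1])
E
python3 look.py w4.pkl .068
```

```text
ee [ 0.5488 -0.1722  0.1848] top plane: slope deg -4.48 dtop at hole -0.028 5594
rim box [231, 150, 37, 25, 640]
   [ 0.054   0.0009 -0.028 ]
   [ 0.0405  0.0009 -0.028 ]
```

```bash
python3 - <<'E'
from tgt import *
targets((.655,-.1763,.1257),np.array([.0472,.0004,0]),.0338,(.055,.03,.0))
E
python3 go.py .5655 -.1732 .1711 -1.83
```

```text
underside 0.055 TCP [ 0.5654 -0.1738  0.1713]
underside 0.03 TCP [ 0.5798 -0.1743  0.1508]
underside 0.0 TCP [ 0.597  -0.1748  0.1263]
t 9.62 ee [ 0.5488 -0.1722  0.1848] yaw -1.8 w 0.0085 grip 80.6 f [-0.7  0.4 -2.1] q [-0.3   0.3  -0.21  1.06 -0.    2.87]
{'tx': np.float64(0.0335), 'ty': np.float64(0.001), 'tz': np.float64(0.0274), 'twist': np.float64(0.0003)} rows 0.3
```

Call:
jog_arm --rows '[{"tx":0.033,"ty":0.002,"tz":0.015,"twist":0,"hand":1},{"tx":0.033,"ty":0.002,"tz":0.027,"twist":0,"hand":1},{"tx":0.033,"ty":0.002,"tz":0.027,"twist":0,"hand":1},{"tx":0.033,"ty":0.002,"tz":0.027,"twist":0,"hand":1}]'

```text
time_s: 10.12
ee_pos: [0.5662, -0.174, 0.1727]
tool_rot: [-3.141, 0.001, -0.031]
ft_force: [-0.5, -0.0, -1.6]
gripper_width: 0.0088
grip_force: 80.6
```

```bash
python3 look.py w5.pkl .06;python3 - <<'E'
import cv2;a=cv2.imread('pics/w5.pkl.png');cv2.imwrite('pics/w5c.png',cv2.resize(a[60:230,150:350],(706,600),interpolation=2))
E
```

```text
ee [ 0.5663 -0.174   0.1729] top plane: slope deg -2.79 dtop at hole -0.0274 4264
rim box [231, 151, 37, 24, 590]
   [ 0.0539  0.0008 -0.0274]
   [ 0.041   0.0009 -0.0274]
```

View pics/w5c.png

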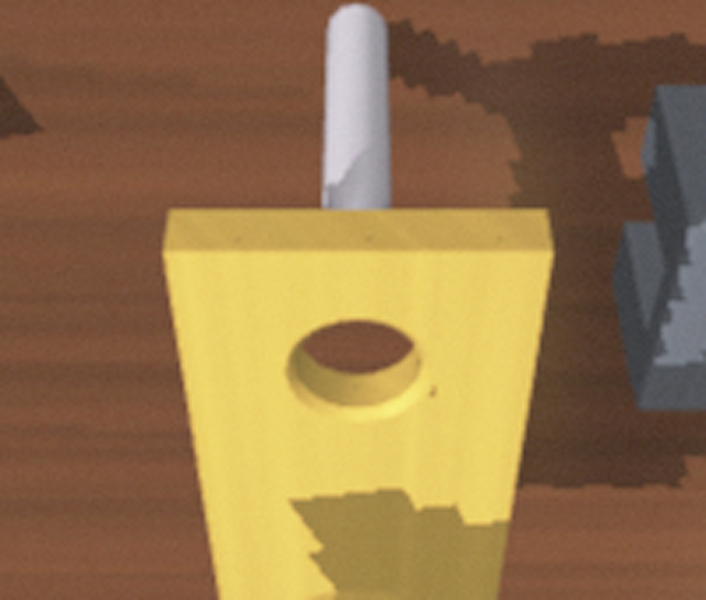

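Call:
jog_arm --rows '[{"tx":-0.003,"ty":0,"tz":0.002,"twist":0,"hand":1},{"tx":0.008,"ty":0,"tz":0.018,"twist":0,"hand":1},{"tx":0.02,"ty":0,"tz":0.035,"twist":0,"hand":1},{"tx":0.02,"ty":0,"tz":0.035,"twist":0,"hand":1},{"tx":0.02,"ty":0,"tz":0.035,"twist":0,"hand":1}]'

```text
time_s: 10.8
ee_pos: [0.5764, -0.1742, 0.1551]
tool_rot: [-3.141, 0.001, -0.031]
ft_force: [0.1, 0.2, -2.3]
gripper_width: 0.0085
grip_force: 80.6
```

```bash
python3 look.py w6.pkl .06; python3 go.py .597 -.1748 .1263 -1.83;python3 - <<'E'
import cv2;a=cv2.imread('pics/w6.pkl.png');cv2.imwrite('pics/w6c.png',cv2.resize(a[60:230,150:350],(706,600),interpolation=2))
E
```

```text
ee [ 0.5764 -0.1743  0.1553] top plane: slope deg -3.07 dtop at hole -0.0276 4477
rim box [232, 151, 35, 24, 434]
   [ 0.0538  0.0009 -0.0276]
   [ 0.0409  0.0009 -0.0276]
t 10.85 ee [ 0.5764 -0.1743  0.1553] yaw -1.8 w 0.0085 grip 80.6 f [ 0.1 -0.2 -2.3] q [-0.29  0.37 -0.19  1.01  0.    2.88]
{'tx': np.float64(0.0411), 'ty': np.float64(-0.0002), 'tz': np.float64(0.058), 'twist': np.float64(0.0003)} rows 0.6
```

View pics/w6c.png

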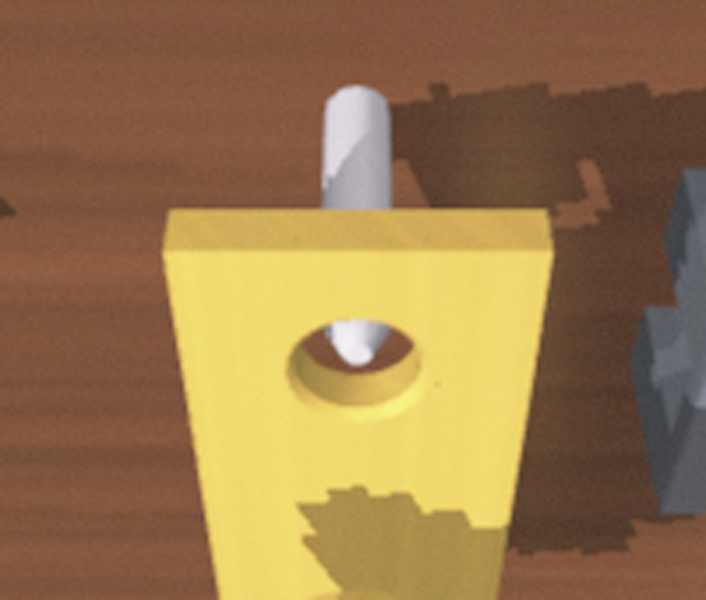

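The peg tip (357,352) stands inside the hole, centred between its rims. I continue down along the peg. I have used my ten pictures, so from here I go by numbers only.

Call:
jog_arm --rows '[{"tx":0.01,"ty":0,"tz":0.014,"twist":0,"hand":1},{"tx":0.02,"ty":0,"tz":0.028,"twist":0,"hand":1},{"tx":0.03,"ty":0,"tz":0.042,"twist":0,"hand":1},{"tx":0.04,"ty":0,"tz":0.056,"twist":0,"hand":1},{"tx":0.04,"ty":0,"tz":0.056,"twist":0,"hand":1}]'

```text
time_s: 11.48
ee_pos: [0.5965, -0.1748, 0.1266]
tool_rot: [-3.141, 0.001, -0.031]
ft_force: [-0.7, -0.1, -2.7]
gripper_width: 0.0088
grip_force: 80.8
```

```bash
python3 go.py .597 -.1748 .1263 -1.83; python3 look.py w7.pkl .06
```

```text
t 11.47 ee [ 0.5965 -0.1748  0.1266] yaw -1.8 w 0.0088 grip 80.8 f [-0.7 -0.1 -2.7] q [-0.29  0.43 -0.18  0.97  0.    2.89]
{'tx': np.float64(0.0009), 'ty': np.float64(-0.0001), 'tz': np.float64(0.0006), 'twist': np.float64(0.0004)} rows 0.0
ee [ 0.5964 -0.1748  0.1269] top plane: slope deg 0.46 dtop at hole -0.0264 4640
```

Call:
jog_arm --rows '[{"tx":0.002,"ty":0,"tz":0.003,"twist":0,"hand":1},{"tx":0.002,"ty":0,"tz":0.003,"twist":0,"hand":0.6},{"tx":0.002,"ty":0,"tz":0.003,"twist":0,"hand":0.6},{"tx":0.002,"ty":0,"tz":0.003,"twist":0,"hand":0.6},{"tx":0.002,"ty":0,"tz":0.003,"twist":0,"hand":0.6}]'

```text
time_s: 12.15
ee_pos: [0.5976, -0.175, 0.126]
tool_rot: [3.142, -0.0, -0.031]
ft_force: [0.4, 0.2, -0.2]
gripper_width: 0.034
grip_force: 0.0
```

Call:
jog_arm --rows '[{"tx":0,"ty":0,"tz":-0.05,"twist":0,"hand":0.6},{"tx":0,"ty":0,"tz":-0.15,"twist":0,"hand":0.6},{"tx":-0.05,"ty":0,"tz":-0.26,"twist":0,"hand":0.5},{"tx":-0.05,"ty":0,"tz":-0.26,"twist":0,"hand":0.5}]'

```text
time_s: 12.65
ee_pos: [0.574, -0.175, 0.2613]
tool_rot: [3.139, -0.008, -0.031]
ft_force: [-0.4, 0.8, 0.6]
gripper_width: 0.0428
grip_force: 0.0
```

```bash
cat > chk.py <<'E'
from tgt import *
import sys
def chk(im,foot,box,tag):
    C=cloud(im);P=C-np.array(foot);L=np.stack([P@X,P@Y,P@N],-1)
    H=cv2.cvtColor(im['frame'],cv2.COLOR_RGB2HSV)
    br=(H[...,0]>18)&(H[...,0]<34)&(H[...,1]>100)&(im['depth']>0)&(abs(L[...,1])<.05)&(L[...,0]>-.17)&(L[...,0]<.04)
    p=L[br&(abs(L[...,2]-.006)<.0045)]
    if len(p)<20: print(tag,'no plate',len(p));return
    A=np.c_[p[:,:2],np.ones(len(p))];a=np.linalg.lstsq(A,p[:,2],rcond=None)[0]
    r=cv2.minAreaRect((p[:,:2]*1000).astype(np.float32))
    g=L[br&(L[...,2]>.03)&(L[...,2]<.06)]
    print(tag,len(p),'top h',p[:,2].mean().round(4),'tilt deg',np.degrees(a[:2]).round(2),'rect',np.round(r[0],1),np.round(r[1],1),round(r[2],1),'x',(p[:,0].min()*1e3).round(1),(p[:,0].max()*1e3).round(1),'handle',g.mean(0).round(4) if len(g) else '')
if __name__=='__main__':
    T=(.655,-.1763,.1257);K=(.6574,-.0963,.1256)
    for v in sys.argv[1:]:
        im=ctrl.get_image(v);chk(im,T,0,v+' thin');chk(im,K,0,v+' thick')
E
python3 go.py .5 -.17 .27 -1.83; python3 chk.py wrist top side
```

```text
t 12.65 ee [ 0.574  -0.175   0.2613] yaw -1.8 w 0.0428 grip 0.0 f [-0.4  0.8  0.6] q [-0.3   0.3  -0.04  1.22 -0.    2.88]
{'tx': np.float64(-0.1481), 'ty': np.float64(-0.0052), 'tz': np.float64(-0.0186), 'twist': np.float64(0.0002)} rows 1.2
wrist thin 3618 top h 0.0061 tilt deg [-0.72  0.02] rect [-36.   -0.3] [ 35.9 101.2] 89.9 x -86.6 14.5 handle [-0.049  -0.0002  0.0386]
wrist thick no plate 0
top thin 113 top h 0.0055 tilt deg [ 0.28 -0.6 ] rect [-36.2  -0. ] [ 35.3 104.6] 89.3 x -88.5 16.2 handle [-0.0573 -0.0018  0.0395]
top thick no plate 0
side thin 202 top h 0.0055 tilt deg [-0.22  1.73] rect [-37.8   1.1] [97.7 40.3] 1.1 x -86.9 11.0 handle [-0.056   0.0021  0.037 ]
side thick no plate 0
```

The turn plate hangs flat (centre 36 mm below the peg, tilt under 1°). Now the pull.

Call:
jog_arm --rows '[{"tx":-0.389,"ty":-0.934,"tz":0.02,"twist":-0.297,"hand":0.5},{"tx":-0.389,"ty":-0.934,"tz":0.02,"twist":-0.297,"hand":0.5},{"tx":-0.389,"ty":-0.934,"tz":0.02,"twist":-0.297,"hand":0.5},{"tx":-0.389,"ty":-0.934,"tz":0.02,"twist":-0.297,"hand":0.5},{"tx":-0.389,"ty":-0.934,"tz":0.02,"twist":-0.297,"hand":0.5}]'

```text
time_s: 13.42
ee_pos: [0.4597, 0.1194, 0.2479]
tool_rot: [-3.14, 0.002, 0.908]
ft_force: [0.9, 0.5, 0.3]
gripper_width: 0.0425
grip_force: 0.0
```

```bash
python3 go.py .38 .298 .25 186.2
```

```text
t 13.43 ee [0.4597 0.1194 0.2479] yaw 52.0 w 0.0425 grip 0.0 f [0.9 0.5 0.3] q [ 0.25  0.08 -0.34  1.15  0.    2.49]
{'tx': np.float64(0.1834), 'ty': np.float64(-0.3455), 'tz': np.float64(-0.0039), 'twist': np.float64(-0.7454)} rows 12.5
```

Call:
jog_arm --rows '[{"tx":0.202,"ty":-0.322,"tz":0,"twist":-0.297,"hand":0.5},{"tx":0.202,"ty":-0.322,"tz":0,"twist":-0.297,"hand":0.5},{"tx":0.202,"ty":-0.322,"tz":0,"twist":-0.297,"hand":0.5},{"tx":0.202,"ty":-0.322,"tz":0,"twist":-0.297,"hand":0.5},{"tx":0.202,"ty":-0.322,"tz":0,"twist":-0.297,"hand":0.5}]'

```text
time_s: 14.05
ee_pos: [0.3962, 0.2977, 0.2476]
tool_rot: [-3.138, 0.001, 1.844]
ft_force: [1.1, -1.0, 0.2]
gripper_width: 0.043
grip_force: 0.0
```

Call:
jog_arm --rows '[{"tx":0,"ty":0,"tz":0,"twist":-0.297,"hand":0.5},{"tx":0,"ty":0,"tz":0,"twist":-0.297,"hand":0.5},{"tx":0,"ty":0,"tz":0,"twist":-0.297,"hand":0.5},{"tx":0,"ty":0,"tz":0,"twist":-0.297,"hand":0.5},{"tx":0,"ty":0,"tz":0,"twist":-0.297,"hand":0.5}]'

```text
time_s: 14.68
ee_pos: [0.3969, 0.2965, 0.2477]
tool_rot: [-3.139, -0.002, 2.775]
ft_force: [-0.6, -0.1, -0.3]
gripper_width: 0.0427
grip_force: 0.0
```

Call:
jog_arm --rows '[{"tx":0,"ty":0,"tz":0,"twist":-0.06,"hand":0.5},{"tx":0,"ty":0,"tz":0,"twist":-0.12,"hand":0.5},{"tx":0,"ty":0,"tz":0,"twist":-0.15,"hand":0.5},{"tx":0,"ty":0,"tz":0,"twist":-0.15,"hand":0.5}]'

```text
time_s: 15.18
ee_pos: [0.397, 0.2966, 0.248]
tool_rot: [-3.14, -0.003, -3.045]
ft_force: [0.7, 0.2, 0.4]
gripper_width: 0.0427
grip_force: 0.0
```

```bash
cat > pullm.py <<'E'
from h import *
im=ctrl.get_image('wrist');C=cloud(im);H=cv2.cvtColor(im['frame'],cv2.COLOR_RGB2HSV)
m=(H[...,0]>19)&(H[...,0]<33)&(H[...,1]>120)&(im['depth']>0)&(np.hypot(C[...,0]-.385,C[...,1]-.297)<.11)
pl=C[m&(C[...,2]<.0105)&(C[...,2]>.0025)];hi=C[m&(C[...,2]>.034)&(C[...,2]<.06)]
r=cv2.minAreaRect((pl[:,:2]*1000).astype(np.float32));print('plate',len(pl),np.round(r[0],1),np.round(r[1],1),round(r[2],1),np.median(pl[:,2]).round(4))
r=cv2.minAreaRect((hi[:,:2]*1000).astype(np.float32));print('bar',len(hi),np.round(r[0],1),np.round(r[1],1),round(r[2],1),np.median(hi[:,2]).round(4))
E
python3 pullm.py; python3 go.py .395 .298 .25 186.2
```

```text
plate 3435 [381.7 296.2] [159.4  35.6] 6.1 0.0066
bar 958 [394.5 297.2] [83.1 11.4] 5.9 0.0421
t 15.22 ee [0.3971 0.2966 0.2483] yaw -174.5 w 0.0427 grip 0.0 f [0.3 0.3 0.3] q [ 0.64  0.12 -0.29  1.16  0.    0.55]
{'tx': np.float64(0.0039), 'ty': np.float64(0.0032), 'tz': np.float64(-0.0034), 'twist': np.float64(-0.0038)} rows 0.1
```

Call:
jog_arm --rows '[{"tx":0.004,"ty":0.002,"tz":0.12,"twist":-0.003,"hand":0.5},{"tx":0.004,"ty":0.002,"tz":0.24,"twist":-0.003,"hand":0.5},{"tx":0.004,"ty":0.002,"tz":0.35,"twist":-0.003,"hand":0.5},{"tx":0.004,"ty":0.002,"tz":0.424,"twist":-0.003,"hand":0.5},{"tx":0.004,"ty":0.002,"tz":0.424,"twist":-0.003,"hand":0.5}]' --squeeze 50

```text
time_s: 15.85
ee_pos: [0.3928, 0.2957, 0.0347]
tool_rot: [-3.138, -0.006, -3.035]
ft_force: [-0.8, -0.3, -0.0]
gripper_width: 0.0425
grip_force: 0.0
```

Call:
jog_arm --rows '[{"tx":0,"ty":0,"tz":0,"twist":0,"hand":1},{"tx":0,"ty":0,"tz":0,"twist":0,"hand":1},{"tx":0,"ty":0,"tz":0,"twist":0,"hand":1},{"tx":0,"ty":0,"tz":0,"twist":0,"hand":1}]'

```text
time_s: 16.35
ee_pos: [0.3969, 0.2985, 0.0395]
tool_rot: [3.14, 0.003, -3.035]
ft_force: [0.8, -1.1, 6.6]
gripper_width: 0.0107
grip_force: 50.2
```

```bash
python3 go.py .395 .2974 .25 186.2
```

```text
t 16.35 ee [0.3969 0.2985 0.0395] yaw -173.9 w 0.0107 grip 50.2 f [ 0.8 -1.1  6.6] q [ 0.65  0.31 -0.58  0.67 -0.    0.54]
{'tx': np.float64(0.0027), 'ty': np.float64(-0.0012), 'tz': np.float64(-0.421), 'twist': np.float64(-0.0004)} rows 3.4
```

Call:
jog_arm --rows '[{"tx":0,"ty":0,"tz":-0.1,"twist":0,"hand":1},{"tx":0,"ty":0,"tz":-0.22,"twist":0,"hand":1},{"tx":0,"ty":0,"tz":-0.34,"twist":0.05,"hand":1},{"tx":0,"ty":0,"tz":-0.44,"twist":0.1,"hand":1},{"tx":0,"ty":0,"tz":-0.44,"twist":0.15,"hand":1}]' --squeeze 50

```text
time_s: 16.98
ee_pos: [0.3974, 0.2992, 0.2627]
tool_rot: [3.134, 0.004, 2.772]
ft_force: [-0.0, -0.1, -5.3]
gripper_width: 0.0111
grip_force: 50.3
```

```bash
python3 go.py .50 -.09 .26 -1.83
python3 - <<'E'
from tgt import *
im=pickle.load(open('w2.pkl','rb'));P=cloud(im)-np.array((.6574,-.0963,.1256));L=np.stack([P@X,P@Y,P@N],-1)
q=(im['depth']>0)&(L[...,2]>.009)&(L[...,2]<.03)&(L[...,0]>-.05)&(L[...,0]<-.012)&(L[...,1]<.12)&(L[...,1]>-.05)
p=L[q];print('rod tip y',np.sort(p[:,1])[:5],np.percentile(p[:,0],[1,50,99]),p[:,2].max())
E
```

```text
t 16.98 ee [0.3974 0.2992 0.2627] yaw 158.8 w 0.0111 grip 50.3 f [-0.  -0.1 -5.3] q [ 0.65  0.11 -0.27  1.18  0.    1.01]
{'tx': np.float64(-0.4722), 'ty': np.float64(-0.6519), 'tz': np.float64(0.0026), 'twist': np.float64(0.8926)} rows 15.0
rod tip y [0.02944155 0.02978597 0.02985628 0.02989938 0.02991874] [-0.03726659 -0.02405719 -0.01573682] 0.02169261932402263
```

Call:
jog_arm --rows '[{"tx":-0.472,"ty":-0.652,"tz":0,"twist":0.297,"hand":1},{"tx":-0.472,"ty":-0.652,"tz":0,"twist":0.297,"hand":1},{"tx":-0.472,"ty":-0.652,"tz":0,"twist":0.297,"hand":1},{"tx":-0.472,"ty":-0.652,"tz":0,"twist":0.297,"hand":1},{"tx":-0.472,"ty":-0.652,"tz":0,"twist":0.297,"hand":1}]'

```text
time_s: 17.6
ee_pos: [0.4764, -0.006, 0.2579]
tool_rot: [3.141, -0.0, 1.839]
ft_force: [1.2, -0.4, -4.9]
gripper_width: 0.0108
grip_force: 50.4
```

```bash
python3 go.py .50 -.09 .26 -1.83
```

```text
t 17.6 ee [ 0.4764 -0.006   0.2579] yaw 105.3 w 0.0108 grip 50.4 f [ 1.2 -0.4 -4.9] q [-0.01  0.08 -0.32  1.17  0.    1.29]
{'tx': np.float64(-0.1745), 'ty': np.float64(0.001), 'tz': np.float64(-0.0042), 'twist': np.float64(0.5954)} rows 10.0
```

Call:
jog_arm --rows '[{"tx":-0.1,"ty":0,"tz":-0.004,"twist":0.29,"hand":1},{"tx":-0.1745,"ty":0,"tz":-0.004,"twist":0.29,"hand":1},{"tx":-0.1745,"ty":0,"tz":-0.004,"twist":0.29,"hand":1},{"tx":-0.1745,"ty":0,"tz":-0.004,"twist":0.29,"hand":1},{"tx":-0.1745,"ty":0,"tz":-0.004,"twist":0.29,"hand":1}]'

```text
time_s: 18.23
ee_pos: [0.4996, -0.0882, 0.2595]
tool_rot: [-3.141, 0.0, 0.927]
ft_force: [0.2, 0.6, -4.8]
gripper_width: 0.0107
grip_force: 50.4
```

Call:
jog_arm --rows '[{"tx":0,"ty":0,"tz":0,"twist":0.305,"hand":1},{"tx":0,"ty":0,"tz":0,"twist":0.305,"hand":1},{"tx":0,"ty":0,"tz":0,"twist":0.305,"hand":1},{"tx":0,"ty":0,"tz":0,"twist":0.305,"hand":1},{"tx":0,"ty":0,"tz":0,"twist":0.305,"hand":1}]'

```text
time_s: 18.85
ee_pos: [0.4996, -0.0879, 0.2596]
tool_rot: [-3.141, 0.001, -0.01]
ft_force: [-0.1, -0.5, -4.7]
gripper_width: 0.0106
grip_force: 50.4
```

```bash
python3 go.py .5303 -.092 .26 -1.83
python3 - <<'E'
from h import *
import pickle
im=ctrl.get_image('wrist');o=ctrl.get_obs();pickle.dump(im,open('w8.pkl','wb'))
C=cloud(im)-o['ee_pos'];H=cv2.cvtColor(im['frame'],cv2.COLOR_RGB2HSV)
m=(H[...,0]>19)&(H[...,0]<33)&(H[...,1]>100)&(im['depth']>0)&(im['depth']<.4)&(abs(C[...,1])<.03)&(C[...,2]<0)&(C[...,2]>-.07)&(C[...,0]>.03)
p=C[m];print(len(p),p.min(0),p.max(0),np.median(p[:,2]),np.polyfit(p[:,0],p[:,2],1))
cs,h=cv2.findContours(m.astype(np.uint8),cv2.RETR_CCOMP,1)
for c,k in zip(cs,h[0]):
    if k[3]>=0 and cv2.contourArea(c)>100:
        (u,v),a,_=cv2.fitEllipse(c);q=onz(im,u,v,o['ee_pos'][2]+np.median(p[:,2]))-o['ee_pos'];print('hole',u,v,a,q)
E
```

```text
t 18.85 ee [ 0.4996 -0.0879  0.2596] yaw -0.6 w 0.0106 grip 50.4 f [-0.1 -0.5 -4.7] q [-0.17  0.14 -0.25  1.19  0.    2.98]
{'tx': np.float64(0.0615), 'ty': np.float64(0.0075), 'tz': np.float64(-0.0009), 'twist': np.float64(0.0069)} rows 0.5
9542 [ 0.03000887 -0.01906224 -0.03907413] [ 9.57194657e-02  1.74069918e-02 -2.57832846e-05] -0.0328828059461994 [-0.02569245 -0.03083255]
hole 251.46456909179688 92.55287170410156 (44.49862289428711, 47.0549201965332) [ 0.07801043 -0.00096241 -0.03288281]
```

Call:
jog_arm --rows '[{"tx":0.078,"ty":0.009,"tz":0.08,"twist":0.007,"hand":1},{"tx":0.078,"ty":0.009,"tz":0.16,"twist":0.007,"hand":1},{"tx":0.078,"ty":0.009,"tz":0.205,"twist":0.007,"hand":1},{"tx":0.078,"ty":0.009,"tz":0.205,"twist":0.007,"hand":1}]'

```text
time_s: 19.4
ee_pos: [0.5376, -0.0925, 0.1557]
tool_rot: [-3.141, 0.004, -0.024]
ft_force: [-1.0, -0.8, -4.1]
gripper_width: 0.0106
grip_force: 51.7
```

Call:
jog_arm --rows '[{"tx":0,"ty":0,"tz":0.02,"twist":0,"hand":1},{"tx":0,"ty":0,"tz":0.04,"twist":0,"hand":1},{"tx":0,"ty":0,"tz":0.06,"twist":0,"hand":1},{"tx":0,"ty":0,"tz":0.08,"twist":0,"hand":1}]'

```text
time_s: 19.9
ee_pos: [0.5395, -0.0928, 0.117]
tool_rot: [3.141, -0.001, -0.026]
ft_force: [-2.1, -0.8, 1.3]
gripper_width: 0.011
grip_force: 56.2
```

```bash
python3 go.py .5386 -.0926 .0897 -1.83
```

```text
t 19.9 ee [ 0.5395 -0.0928  0.117 ] yaw -1.5 w 0.011 grip 56.2 f [-2.1 -0.8  1.3] q [-0.17  0.31 -0.38  0.89 -0.    3.  ]
{'tx': np.float64(-0.0019), 'ty': np.float64(-0.0004), 'tz': np.float64(0.0545), 'twist': np.float64(0.002)} rows 0.4
```

Call:
jog_arm --rows '[{"tx":-0.001,"ty":0,"tz":0.015,"twist":0.002,"hand":1},{"tx":-0.002,"ty":0,"tz":0.03,"twist":0.002,"hand":1},{"tx":-0.002,"ty":0,"tz":0.045,"twist":0.002,"hand":1},{"tx":-0.002,"ty":0,"tz":0.054,"twist":0.002,"hand":1},{"tx":-0.002,"ty":0,"tz":0.054,"twist":0.002,"hand":1}]'

```text
time_s: 20.52
ee_pos: [0.5374, -0.0927, 0.0894]
tool_rot: [3.142, 0.002, -0.032]
ft_force: [-1.2, -0.2, -1.6]
gripper_width: 0.011
grip_force: 55.4
```

```bash
python3 go.py .5386 -.0926 .0897 -1.83
python3 - <<'E'
from chk import *
K=(.6574,-.0963,.1256)
for v in('wrist','side'): chk(ctrl.get_image(v),K,0,v)
E
```

```text
t 20.52 ee [ 0.5374 -0.0927  0.0894] yaw -1.8 w 0.011 grip 55.4 f [-1.2 -0.2 -1.6] q [-0.17  0.33 -0.41  0.83 -0.    3.  ]
{'tx': np.float64(0.0024), 'ty': np.float64(-0.0003), 'tz': np.float64(-0.0005), 'twist': np.float64(-0.0001)} rows 0.0
wrist 20403 top h 0.0068 tilt deg [-0.14 -0.01] rect [-90.2  -0.7] [137.2  37.5] 0.1 x -158.8 -21.7 handle [-0.0965 -0.0001  0.0409]
side 220 top h 0.006 tilt deg [0.1  1.15] rect [-97.2   0.5] [ 37.  145.6] 89.9 x -170.0 -24.4 handle [-0.1389  0.0026  0.0402]
```

Call:
jog_arm --rows '[{"tx":0,"ty":0,"tz":-0.001,"twist":0,"hand":1},{"tx":0,"ty":0,"tz":-0.001,"twist":0,"hand":1},{"tx":-0.02,"ty":0,"tz":-0.035,"twist":0,"hand":1},{"tx":-0.06,"ty":0,"tz":-0.12,"twist":0,"hand":1},{"tx":-0.06,"ty":0,"tz":-0.14,"twist":0,"hand":1}]' --squeeze 90

```text
time_s: 21.25
ee_pos: [0.5087, -0.092, 0.1637]
tool_rot: [3.141, -0.004, -0.032]
ft_force: [0.0, 0.8, -4.3]
gripper_width: 0.0103
grip_force: 89.5
```

Call:
jog_arm --rows '[{"tx":0.02,"ty":0,"tz":-0.01,"twist":0,"hand":1},{"tx":0.04,"ty":0,"tz":-0.02,"twist":0,"hand":1},{"tx":0.04,"ty":0,"tz":-0.02,"twist":0,"hand":1},{"tx":0.04,"ty":0,"tz":-0.02,"twist":0,"hand":1}]'

```text
time_s: 21.75
ee_pos: [0.5278, -0.0923, 0.1691]
tool_rot: [-3.141, 0.002, -0.032]
ft_force: [-0.1, 0.3, -5.7]
gripper_width: 0.0101
grip_force: 89.5
```

```bash
sed -i 's/40<ce\[i,1\]<230/20<ce[i,1]<230/' look.py; python3 look.py w9.pkl .09
python3 - <<'E'
from tgt import *
im,o=pickle.load(open('w9.pkl','rb'));H=cv2.cvtColor(im['frame'],cv2.COLOR_RGB2HSV)
print([(v,*H[v,251].tolist()) for v in range(40,160,3)])
E
```

```text
ee [ 0.5276 -0.0922  0.1692] top plane: slope deg -1.7 dtop at hole -0.0318 9272
rim box [213, 47, 73, 59, 3314]
   [ 0.0898  0.0006 -0.0318]
   [ 0.0701  0.0007 -0.0318]
[(40, 21, 150, 217), (43, 21, 152, 217), (46, 22, 150, 217), (49, 14, 140, 113), (52, 11, 130, 110), (55, 10, 134, 105), (58, 9, 132, 106), (61, 12, 141, 101), (64, 10, 136, 109), (67, 10, 133, 107), (70, 11, 131, 99), (73, 11, 131, 107), (76, 10, 135, 108), (79, 11, 137, 99), (82, 11, 128, 102), (85, 11, 133, 107), (88, 12, 137, 110), (91, 11, 132, 112), (94, 12, 135, 108), (97, 20, 145, 165), (100, 21, 146, 185), (103, 21, 148, 183), (106, 21, 146, 201), (109, 24, 144, 236), (112, 21, 148, 220), (115, 21, 152, 218), (118, 22, 150, 218), (121, 22, 150, 218), (124, 22, 146, 218), (127, 22, 148, 219), (130, 22, 148, 220), (133, 22, 149, 219), (136, 21, 147, 218), (139, 22, 147, 217), (142, 22, 150, 218), (145, 21, 150, 216), (148, 22, 149, 217), (151, 22, 149, 217), (154, 22, 149, 218), (157, 22, 147, 218)]
```

```bash
python3 - <<'E'
from tgt import *
targets((.6574,-.0963,.1256),np.array([.0797,.0003,0]),.0383,(.058,.034,.0))
E
python3 go.py .537 -.0924 .1586 -1.83
```

```text
underside 0.058 TCP [ 0.5369 -0.0927  0.1587]
underside 0.034 TCP [ 0.5507 -0.0932  0.139 ]
underside 0.0 TCP [ 0.5702 -0.0938  0.1112]
t 21.8 ee [ 0.5276 -0.0922  0.1692] yaw -1.8 w 0.0097 grip 89.5 f [ 0.4  0.2 -5.1] q [-0.17  0.24 -0.33  1.   -0.    3.  ]
{'tx': np.float64(0.0188), 'ty': np.float64(-0.0003), 'tz': np.float64(0.0211), 'twist': np.float64(-0.0)} rows 0.2
```

Call:
jog_arm --rows '[{"tx":0.019,"ty":0.0005,"tz":0.021,"twist":0,"hand":1},{"tx":0.019,"ty":0.0005,"tz":0.021,"twist":0,"hand":1},{"tx":0.033,"ty":0.0005,"tz":0.041,"twist":0,"hand":1},{"tx":0.042,"ty":0.0005,"tz":0.054,"twist":0,"hand":1},{"tx":0.042,"ty":0.0005,"tz":0.054,"twist":0,"hand":1}]'

```text
time_s: 22.42
ee_pos: [0.549, -0.0932, 0.1423]
tool_rot: [-3.141, 0.001, -0.032]
ft_force: [-0.4, -0.2, -4.8]
gripper_width: 0.0102
grip_force: 89.5
```

```bash
python3 go.py .5507 -.0932 .139 -1.83; python3 look.py w10.pkl .09
python3 - <<'E'
from tgt import *
im,o=pickle.load(open('w10.pkl','rb'));H=cv2.cvtColor(im['frame'],cv2.COLOR_RGB2HSV)
P=cloud(im)-np.array((.6574,-.0963,.1256));L=np.stack([P@X,P@Y,P@N],-1)
s=(H[...,1]<70)&(np.abs(L[...,0])<.03)&(np.abs(L[...,1])<.02)&(L[...,2]>.02)&(L[...,2]<.05)
v,u=np.nonzero(s);print('peg px',len(u),u.min() if len(u) else 0,u.max() if len(u) else 0,v.min() if len(u) else 0,v.max() if len(u) else 0,L[s].mean(0),L[s].max(0),L[s].min(0))
E
```

```text
t 22.43 ee [ 0.549  -0.0932  0.1423] yaw -1.8 w 0.0102 grip 89.5 f [-0.4 -0.2 -4.8] q [-0.17  0.3  -0.32  0.95 -0.    3.01]
{'tx': np.float64(0.0034), 'ty': np.float64(-0.0002), 'tz': np.float64(0.0065), 'twist': np.float64(-0.0001)} rows 0.1
ee [ 0.549  -0.0933  0.1427] top plane: slope deg -3.93 dtop at hole -0.0319 10652
rim box [214, 47, 70, 59, 2326]
   [ 0.0895  0.0007 -0.0319]
   [ 0.0699  0.0008 -0.0319]
peg px 1255 228 272 9 84 [ 0.00182919 -0.00013178  0.03911872] [0.01789007 0.00675167 0.04158039] [-0.0044502  -0.00689973  0.03324422]
```

Call:
jog_arm --rows '[{"tx":0.01,"ty":0,"tz":0.015,"twist":0,"hand":1},{"tx":0.02,"ty":0,"tz":0.03,"twist":0,"hand":1},{"tx":0.031,"ty":0.0005,"tz":0.046,"twist":0,"hand":1},{"tx":0.042,"ty":0.001,"tz":0.062,"twist":0,"hand":1},{"tx":0.042,"ty":0.001,"tz":0.062,"twist":0,"hand":1}]'

```text
time_s: 23.1
ee_pos: [0.5699, -0.0945, 0.1121]
tool_rot: [3.142, 0.001, -0.032]
ft_force: [-2.5, -0.0, 0.4]
gripper_width: 0.0098
grip_force: 89.9
```

```bash
python3 go.py .5702 -.0938 .1112 -1.83; python3 chk.py wrist
```

```text
t 23.1 ee [ 0.5699 -0.0945  0.1121] yaw -1.8 w 0.0098 grip 89.9 f [-2.5 -0.   0.4] q [-0.16  0.36 -0.31  0.9  -0.    3.01]
{'tx': np.float64(0.0005), 'ty': np.float64(-0.0014), 'tz': np.float64(0.0018), 'twist': np.float64(-0.0001)} rows 0.0
wrist thin 13727 top h 0.006 tilt deg [-0.62 -1.82] rect [-36.4  -0.2] [101.7  37.8] 0.3 x -87.2 14.4 handle [-0.0496  0.0024  0.0369]
wrist thick 16159 top h 0.0064 tilt deg [-0.24  0.  ] rect [-50.3  -1.3] [136.9  37.3] 0.1 x -118.8 18.1 handle [-0.0566 -0.0008  0.0407]
```

Fully down and flat. I release with a narrow opening and retreat.

Call:
jog_arm --rows '[{"tx":0,"ty":0,"tz":0.001,"twist":0,"hand":0.6},{"tx":0,"ty":0,"tz":0.001,"twist":0,"hand":0.6},{"tx":0,"ty":0,"tz":0.001,"twist":0,"hand":0.6},{"tx":0,"ty":0,"tz":0.001,"twist":0,"hand":0.6}]'

```text
time_s: 23.65
ee_pos: [0.5705, -0.0945, 0.1118]
tool_rot: [3.142, -0.001, -0.032]
ft_force: [0.7, 0.2, 0.2]
gripper_width: 0.0338
grip_force: 0.0
```

Call:
jog_arm --rows '[{"tx":0,"ty":0,"tz":-0.05,"twist":0,"hand":0.6},{"tx":0,"ty":0,"tz":-0.15,"twist":0,"hand":0.6},{"tx":-0.02,"ty":0,"tz":-0.27,"twist":0,"hand":0.5},{"tx":-0.02,"ty":0,"tz":-0.31,"twist":0,"hand":0.5},{"tx":-0.02,"ty":0,"tz":-0.31,"twist":0,"hand":0.5}]'

```text
time_s: 24.28
ee_pos: [0.5615, -0.0944, 0.2687]
tool_rot: [3.141, -0.004, -0.032]
ft_force: [-0.5, -0.1, -0.2]
gripper_width: 0.0428
grip_force: 0.0
```

```bash
python3 chk.py wrist top side
python3 - <<'E'
from tgt import *
# knob from the start images, board coordinates about the thick peg's foot
K=np.array((.6574,-.0963,.1256))
S={n:ctrl.get_image(n) for n in('top','side')}
for n,im in S.items():
    P=cloud(im)-K;L=np.stack([P@X,P@Y,P@N],-1)
    q=(im['depth']>0)&(L[...,1]>.15)&(L[...,1]<.32)&(abs(L[...,0]+.027)<.03)
    for a,b in((.03,.047),(.050,.06),(.060,.07)):
        p=L[q&(L[...,2]>a)&(L[...,2]<b)]
        if len(p):print(n,(a,b),len(p),p.mean(0).round(4),'min',p.min(0).round(4),'max',p.max(0).round(4))
E
python3 go.py .6 .13 .25 -1.83
```

```text
wrist thin 3743 top h 0.0061 tilt deg [-0.69 -0.58] rect [-36.3  -0.2] [ 36.7 101.4] 89.9 x -87.0 14.4 handle [-0.0502  0.0013  0.0382]
wrist thick 4266 top h 0.006 tilt deg [-0.17  0.05] rect [-64.5  -1.1] [ 36.6 161.4] 89.8 x -145.2 16.2 handle [-0.0679 -0.0007  0.041 ]
top thin no plate 0
top thick 40 top h 0.0049 tilt deg [ 0.8  10.46] rect [-34.6  14.9] [ 11.9 100.4] 84.2 x -85.1 15.4 handle 
side thin 218 top h 0.0053 tilt deg [-0.14  1.71] rect [-38.6   0.7] [39.4 99.1] 89.6 x -88.1 11.0 handle [-0.0552  0.0022  0.0377]
side thick 350 top h 0.0056 tilt deg [-0.1   0.76] rect [-66.1   0.9] [ 40.6 159.2] 89.4 x -145.9 13.5 handle [-0.0803  0.0011  0.0393]
top (0.03, 0.047) 8 [-0.0222  0.223   0.0358] min [-0.0244  0.218   0.0311] max [-0.0203  0.2296  0.04  ]
top (0.05, 0.06) 25 [-0.0256  0.2237  0.0574] min [-0.0352  0.2164  0.05  ] max [-0.0181  0.2308  0.0599]
top (0.06, 0.07) 5 [-0.0265  0.2231  0.0606] min [-0.0311  0.2191  0.0601] max [-0.0209  0.2278  0.0614]
side (0.03, 0.047) 7 [-0.0289  0.2299  0.0373] min [-0.0347  0.2274  0.0342] max [-0.022   0.2313  0.0399]
side (0.05, 0.06) 24 [-0.028  0.226  0.057] min [-0.0353  0.2159  0.0507] max [-0.0201  0.2327  0.0599]
side (0.06, 0.07) 6 [-0.0279  0.2256  0.0617] min [-0.0323  0.2214  0.0604] max [-0.0218  0.2285  0.0634]
t 24.52 ee [ 0.5594 -0.094   0.2649] yaw -1.8 w 0.0427 grip 0.0 f [ 0.4 -0.4  0.3] q [-0.17  0.25 -0.1   1.22  0.    3.01]
{'tx': np.float64(0.0669), 'ty': np.float64(-0.4504), 'tz': np.float64(0.0297), 'twist': np.float64(-0.0001)} rows 3.7
```

Both fittings hang flat in the wrist and side views. The knob is at board X −27 mm, Y +224.5 mm from the thick peg, and the tip is 195 mm to its right, which agrees with the text. I'll push the knob from the left with closed fingers, so nothing reaches towards the pull, after half-turning the tool to keep the last joint in range.

Call:
jog_arm --rows '[{"tx":0,"ty":-0.1,"tz":0,"twist":-0.297,"hand":1},{"tx":0.05,"ty":-0.2,"tz":0,"twist":-0.297,"hand":1},{"tx":0.1,"ty":-0.3,"tz":0,"twist":-0.297,"hand":1},{"tx":0.1,"ty":-0.4,"tz":0,"twist":-0.297,"hand":1},{"tx":0.1,"ty":-0.5,"tz":0,"twist":-0.297,"hand":1}]' --squeeze 20

```text
time_s: 25.15
ee_pos: [0.6179, 0.1556, 0.2648]
tool_rot: [-3.14, 0.002, 0.907]
ft_force: [0.5, 0.0, 0.3]
gripper_width: -0.0001
grip_force: 0.0
```

Call:
jog_arm --rows '[{"tx":0,"ty":0,"tz":0,"twist":-0.297,"hand":1},{"tx":0,"ty":0,"tz":0,"twist":-0.297,"hand":1},{"tx":0,"ty":0,"tz":0,"twist":-0.297,"hand":1},{"tx":0,"ty":0,"tz":0,"twist":-0.297,"hand":1},{"tx":0,"ty":0,"tz":0,"twist":-0.297,"hand":1}]'

```text
time_s: 25.78
ee_pos: [0.6177, 0.154, 0.265]
tool_rot: [-3.139, -0.0, 1.84]
ft_force: [0.4, -0.5, 0.9]
gripper_width: 0.0002
grip_force: 0.0
```

Call:
jog_arm --rows '[{"tx":0,"ty":0,"tz":0,"twist":-0.297,"hand":1},{"tx":0,"ty":0,"tz":0,"twist":-0.297,"hand":1},{"tx":0,"ty":0,"tz":0,"twist":-0.297,"hand":1},{"tx":0,"ty":0,"tz":0,"twist":-0.297,"hand":1},{"tx":0,"ty":0,"tz":0,"twist":-0.297,"hand":1}]'

```text
time_s: 26.4
ee_pos: [0.6177, 0.1539, 0.2651]
tool_rot: [-3.14, -0.002, 2.773]
ft_force: [0.8, 0.7, 0.4]
gripper_width: -0.0002
grip_force: 0.0
```

```bash
python3 go.py .617 .173 .25 178.17;python3 go.py .617 .173 .1485 178.17
```

```text
t 26.4 ee [0.6177 0.1539 0.2651] yaw 158.9 w -0.0002 grip 0.0 f [0.8 0.7 0.4] q [0.24 0.38 0.08 1.27 0.   0.61]
{'tx': np.float64(0.0149), 'ty': np.float64(0.0351), 'tz': np.float64(0.0301), 'twist': np.float64(-0.1071)} rows 1.8
t 26.4 ee [0.6177 0.1539 0.2651] yaw 158.9 w -0.0002 grip 0.0 f [0.8 0.7 0.4] q [0.24 0.38 0.08 1.27 0.   0.61]
{'tx': np.float64(0.0145), 'ty': np.float64(0.0354), 'tz': np.float64(0.2331), 'twist': np.float64(-0.1071)} rows 1.9
```

Call:
jog_arm --rows '[{"tx":0.0145,"ty":0.0354,"tz":0,"twist":-0.05,"hand":1},{"tx":0.0145,"ty":0.0354,"tz":0.03,"twist":-0.107,"hand":1},{"tx":0.0145,"ty":0.0354,"tz":0.12,"twist":-0.107,"hand":1},{"tx":0.0145,"ty":0.0354,"tz":0.2,"twist":-0.107,"hand":1},{"tx":0.0145,"ty":0.0354,"tz":0.233,"twist":-0.107,"hand":1}]'

```text
time_s: 27.02
ee_pos: [0.6156, 0.1726, 0.1463]
tool_rot: [-3.14, -0.006, 3.103]
ft_force: [-0.8, 0.3, -0.4]
gripper_width: -0.0001
grip_force: 0.0
```

```bash
python3 go.py .617 .173 .1485 178.17
```

```text
t 27.02 ee [0.6156 0.1726 0.1463] yaw 177.8 w -0.0001 grip 0.0 f [-0.8  0.3 -0.4] q [ 0.27  0.45 -0.1   1.03 -0.    0.31]
{'tx': np.float64(-0.0026), 'ty': np.float64(0.0009), 'tz': np.float64(-0.0043), 'twist': np.float64(-0.0021)} rows 0.0
```

Call:
jog_arm --rows '[{"tx":0,"ty":-0.04,"tz":-0.003,"twist":0,"hand":1},{"tx":0,"ty":-0.1,"tz":-0.003,"twist":0,"hand":1},{"tx":0,"ty":-0.17,"tz":-0.003,"twist":0,"hand":1},{"tx":0,"ty":-0.24,"tz":-0.003,"twist":0,"hand":1},{"tx":0,"ty":-0.3,"tz":-0.003,"twist":0,"hand":1}]'

```text
time_s: 27.65
ee_pos: [0.6133, 0.0216, 0.1539]
tool_rot: [3.14, 0.003, 3.102]
ft_force: [1.7, 2.3, -0.9]
gripper_width: 0.0001
grip_force: 1.1
```

```bash
cat > knob.py <<'E'
from tgt import *
K=np.array((.6574,-.0963,.1256))
o=ctrl.get_obs();t=o['ee_pos']-K;print('TCP board',np.round([t@X,t@Y,t@N],4),'f',o['ft_force'].round(1))
for n in('side','top','wrist'):
    im=ctrl.get_image(n);P=cloud(im)-K;L=np.stack([P@X,P@Y,P@N],-1);H=cv2.cvtColor(im['frame'],cv2.COLOR_RGB2HSV)
    q=(im['depth']>0)&(H[...,1]<60)&(H[...,2]>100)&(L[...,1]>-.02)&(L[...,1]<.28)&(abs(L[...,0]+.027)<.018)&(L[...,2]>.05)&(L[...,2]<.066)
    if q.sum():print(n,'knob head',q.sum(),L[q].mean(0).round(4),L[q].min(0).round(4),L[q].max(0).round(4))
    q=(im['depth']>0)&(H[...,1]<60)&(H[...,2]>100)&(L[...,1]<.2)&(L[...,1]>-.17)&(abs(L[...,0]+.027)<.006)&(L[...,2]>.014)&(L[...,2]<.024)
    if q.sum():print(n,'rod y range',q.sum(),np.percentile(L[q][:,1],[0,1,50,99]).round(4))
E
python3 knob.py
```

```text
TCP board [-0.0229  0.1164  0.0506] f [ 1.7  2.3 -0.9]
side knob head 30 [-0.0291  0.1031  0.0585] [-0.0368  0.0887  0.0511] [-0.0217  0.1229  0.0649]
side rod y range 103 [-0.0992 -0.0944 -0.0175  0.0658]
top rod y range 109 [-0.1064 -0.1037 -0.0491  0.0108]
wrist knob head 2062 [-0.0282  0.0978  0.0596] [-0.0374  0.0814  0.0501] [-0.0189  0.1218  0.066 ]
wrist rod y range 3282 [-0.0201 -0.016   0.0288  0.0956]
```

Call:
jog_arm --rows '[{"tx":0,"ty":-0.04,"tz":0.002,"twist":0,"hand":1},{"tx":0,"ty":-0.08,"tz":0.002,"twist":0,"hand":1},{"tx":0,"ty":-0.1,"tz":0.002,"twist":0,"hand":1},{"tx":0,"ty":-0.112,"tz":0.002,"twist":0,"hand":1},{"tx":0,"ty":-0.112,"tz":0.002,"twist":0,"hand":1}]'

```text
time_s: 28.42
ee_pos: [0.6107, -0.0239, 0.1513]
tool_rot: [3.122, 0.001, 3.108]
ft_force: [0.2, 31.0, 3.7]
gripper_width: 0.0002
grip_force: 15.4
```

```bash
python3 knob.py
```

```text
TCP board [-0.0253  0.0708  0.0492] f [ 0.2 31.   3.7]
side knob head 23 [-0.0299  0.0574  0.0595] [-0.0366  0.0435  0.0533] [-0.0232  0.078   0.0636]
side rod y range 84 [-0.1234 -0.123  -0.0594  0.0259]
top rod y range 68 [-0.1454 -0.1452 -0.0911 -0.052 ]
wrist knob head 2027 [-0.0286  0.0563  0.0598] [-0.0389  0.041   0.05  ] [-0.0188  0.0781  0.0659]
wrist rod y range 3435 [-0.0581 -0.0557 -0.0119  0.0329]
```

```bash
cat > rod.py <<'E'
from tgt import *
K=np.array((.6574,-.0963,.1256))
im=pickle.load(open('w2.pkl','rb'));P=cloud(im)-K;L=np.stack([P@X,P@Y,P@N],-1)
q=(im['depth']>0)&(L[...,1]<-.1)&(L[...,1]>-.2)&(abs(L[...,0]+.027)<.03)&(L[...,2]>.01)&(L[...,2]<.05)
k=L[q];print('keeper',k.min(0).round(4),k.max(0).round(4),'top pts',np.percentile(k[k[:,2]>.024],[2,98],axis=0).round(4).tolist())
for n in('wrist','side','top'):
    im=ctrl.get_image(n);P=cloud(im)-K;L=np.stack([P@X,P@Y,P@N],-1);H=cv2.cvtColor(im['frame'],cv2.COLOR_RGB2HSV)
    print(n)
    for y in np.arange(.06,-.17,-.02):
        q=(im['depth']>0)&(H[...,1]<75)&(abs(L[...,1]-y)<.006)&(abs(L[...,0]+.027)<.012)&(L[...,2]>.009)&(L[...,2]<.045)
        if q.sum()>3:
            p=L[q];print('  y',y.round(3),q.sum(),'x',np.percentile(p[:,0],[3,97]).round(4),'h max',np.percentile(p[:,2],[90]).round(4))
E
python3 rod.py; python3 chk.py wrist side
```

```text
keeper [-0.0456 -0.1401  0.01  ] [-0.0071 -0.1218  0.0309] top pts [[-0.0435, -0.1395, 0.0248], [-0.0078, -0.1221, 0.0302]]
wrist
  y 0.06 33 x [-0.0376 -0.0344] h max [0.0447]
  y 0.02 459 x [-0.0314 -0.0224] h max [0.0208]
  y -0.0 446 x [-0.0316 -0.0226] h max [0.0208]
  y -0.02 469 x [-0.0318 -0.0224] h max [0.0207]
  y -0.04 463 x [-0.0315 -0.0226] h max [0.0208]
  y -0.06 97 x [-0.0312 -0.0222] h max [0.0206]
side
  y 0.02 4 x [-0.0318 -0.0266] h max [0.0208]
  y -0.0 9 x [-0.031  -0.0254] h max [0.0207]
  y -0.02 9 x [-0.0317 -0.0232] h max [0.0195]
  y -0.04 11 x [-0.0322 -0.0241] h max [0.0235]
  y -0.06 9 x [-0.0318 -0.0252] h max [0.0211]
  y -0.08 7 x [-0.0311 -0.0246] h max [0.0235]
  y -0.1 8 x [-0.032  -0.0232] h max [0.0198]
  y -0.12 26 x [-0.038  -0.0163] h max [0.0302]
  y -0.14 12 x [-0.0366 -0.0163] h max [0.0313]
top
  y -0.06 12 x [-0.03  -0.023] h max [0.021]
  y -0.08 12 x [-0.0285 -0.0221] h max [0.0224]
  y -0.1 13 x [-0.0308 -0.0203] h max [0.021]
  y -0.12 24 x [-0.0383 -0.0168] h max [0.0278]
  y -0.14 23 x [-0.0382 -0.0176] h max [0.0312]
wrist thin 2246 top h 0.0057 tilt deg [ -0.68 -10.  ] rect [-42.1  17.4] [92.3 15. ] 9.3 x -87.1 4.6 handle 
wrist thick 8691 top h 0.0064 tilt deg [-0.12 -0.94] rect [-65.5  -1.5] [160.2  37.1] 0.0 x -145.5 14.6 handle [-0.0754  0.0006  0.0411]
side thin 178 top h 0.0055 tilt deg [-0.41 -0.02] rect [-38.4   0.9] [99.9 36.8] 1.0 x -88.1 11.8 handle [-0.0555  0.0019  0.037 ]
side thick 286 top h 0.0057 tilt deg [-0.03  1.08] rect [-66.4   0.7] [ 38.8 157.2] 89.8 x -145.1 12.2 handle [-0.08    0.0016  0.0393]
```

Call:
jog_arm --rows '[{"tx":0,"ty":0.03,"tz":0,"twist":0,"hand":1},{"tx":0.004,"ty":0.03,"tz":-0.012,"twist":0,"hand":1},{"tx":0.004,"ty":0.03,"tz":-0.012,"twist":0,"hand":1}]'

```text
time_s: 29.2
ee_pos: [0.6087, -0.0185, 0.1572]
tool_rot: [-3.141, 0.001, 3.103]
ft_force: [0.1, -0.6, -0.2]
gripper_width: -0.0
grip_force: 0.0
```

```bash
python3 knob.py
python3 - <<'E'
from tgt import *
K=np.array((.6574,-.0963,.1256))
im=ctrl.get_image('wrist');P=cloud(im)-K;L=np.stack([P@X,P@Y,P@N],-1);H=cv2.cvtColor(im['frame'],cv2.COLOR_RGB2HSV)
im2=pickle.load(open('s0.pkl','rb'))['top']
for nm,i in(('wrist',im),('top0',im2)):
  P=cloud(i)-K;L=np.stack([P@X,P@Y,P@N],-1)
  print(nm,'max h by Y (rows) in X bins -50..0 step 10')
  for y in np.arange(.12,-.02,-.01):
    r=[]
    for x in np.arange(-.05,.01,.01):
        q=(i['depth']>0)&(abs(L[...,1]-y)<.005)&(abs(L[...,0]-x)<.005)&(L[...,2]<.1)&(L[...,2]>-.01)
        r.append(round(float(L[q][:,2].max())*1e3) if q.sum() else None)
    print(round(y,3),r)
E
```

```text
TCP board [-0.0238  0.0762  0.0553] f [ 0.1 -0.6 -0.2]
side knob head 30 [-0.0302  0.059   0.0581] [-0.0399  0.0434  0.0503] [-0.0207  0.0819  0.0658]
side rod y range 87 [-0.1242 -0.1218 -0.0581  0.0239]
top rod y range 82 [-0.1447 -0.1331 -0.0819  0.1478]
wrist knob head 1894 [-0.0292  0.0579  0.0597] [-0.0411  0.0414  0.05  ] [-0.019   0.0834  0.066 ]
wrist rod y range 3209 [-0.0602 -0.0573 -0.0122  0.0569]
wrist max h by Y (rows) in X bins -50..0 step 10
0.12 [2, 22, 22, 22, 100, None]
0.11 [2, 22, 22, 90, 100, 100]
0.1 [2, 22, 22, 92, 100, 99]
0.09 [2, 52, 67, 90, 96, None]
0.08 [3, 60, 74, 91, 100, 100]
0.07 [3, 60, 74, 91, 100, 100]
0.06 [2, 52, 67, 90, 97, 88]
0.05 [2, 60, 64, 92, 100, 100]
0.04 [2, 2, 62, 91, 100, 100]
0.03 [2, 2, 22, 21, 100, None]
0.02 [8, 7, 22, 21, 8, None]
0.01 [41, 39, 22, 21, 8, 41]
0.0 [44, 44, 22, 21, 40, 42]
-0.01 [43, 43, 22, 21, 8, 40]
top0 max h by Y (rows) in X bins -50..0 step 10
0.12 [5, 19, 21, 24, 16, 3]
0.11 [1, 17, 21, 25, 4, 0]
0.1 [4, 18, 21, 22, 7, 3]
0.09 [8, 20, 21, 23, 4, 3]
0.08 [5, 22, 23, 20, 2, 4]
0.07 [3, 21, 23, 25, 9, 2]
0.06 [3, 17, 22, 22, 3, 2]
0.05 [2, 19, 22, 23, 5, 5]
0.04 [2, 2, 19, 23, 3, 5]
0.03 [3, 6, 20, 19, 4, 5]
0.02 [5, 0, 2, 2, 3, 8]
0.01 [4, 3, 3, 3, 3, 3]
0.0 [4, 3, 8, 4, 37, 42]
-0.01 [4, 5, 4, 0, 1, 41]
```

Call:
jog_arm --rows '[{"tx":0,"ty":-0.012,"tz":0,"twist":0,"hand":1},{"tx":0,"ty":-0.02,"tz":0,"twist":0,"hand":1},{"tx":0,"ty":-0.026,"tz":0,"twist":0,"hand":1},{"tx":0,"ty":-0.032,"tz":0,"twist":0,"hand":1},{"tx":0,"ty":-0.032,"tz":0,"twist":0,"hand":1}]'

```text
time_s: 30.02
ee_pos: [0.6082, -0.0241, 0.1568]
tool_rot: [3.121, -0.0, 3.108]
ft_force: [0.3, 32.4, 2.0]
gripper_width: -0.0003
grip_force: 15.8
```

```bash
python3 knob.py; python3 go.py .6 0 .15 178.17
```

```text
TCP board [-0.0242  0.0706  0.0551] f [ 0.3 32.4  2. ]
side knob head 30 [-0.0318  0.0607  0.0582] [-0.0413  0.0432  0.0513] [-0.0208  0.0782  0.063 ]
side rod y range 85 [-0.1242 -0.1209 -0.0553  0.0208]
top rod y range 65 [-0.1458 -0.1454 -0.0916  0.0287]
wrist knob head 1776 [-0.0295  0.0559  0.0599] [-0.0414  0.0409  0.05  ] [-0.0189  0.0779  0.0659]
wrist rod y range 3377 [-0.0623 -0.0598 -0.0139  0.0332]
t 30.18 ee [ 0.6082 -0.0241  0.1568] yaw 178.1 w 0.0002 grip 15.6 f [-0.3 31.6  2.1] q [-0.05  0.38 -0.17  1.02  0.02 -0.02]
{'tx': np.float64(0.018), 'ty': np.float64(0.0473), 'tz': np.float64(0.0146), 'twist': np.float64(-0.0003)} rows 0.4
```

The knob stops at the same place at both heights (Y ≈ 49 mm). The tip is at −145.5 mm, beyond the keeper (−122 to −140 mm), and nothing stands past it, so this should be the stop. I'll back off and check that it stays and that the channel's extent agrees.

Call:
jog_arm --rows '[{"tx":0,"ty":0.03,"tz":0,"twist":0,"hand":1},{"tx":0,"ty":0.07,"tz":0,"twist":0,"hand":1},{"tx":0,"ty":0.1,"tz":-0.08,"twist":0,"hand":1},{"tx":0,"ty":0.12,"tz":-0.2,"twist":0,"hand":1},{"tx":0,"ty":0.12,"tz":-0.2,"twist":0,"hand":1}]'

```text
time_s: 30.8
ee_pos: [0.6133, 0.0272, 0.2622]
tool_rot: [3.141, 0.009, 3.104]
ft_force: [1.1, -0.2, -0.7]
gripper_width: 0.0002
grip_force: 0.0
```

Call:
jog_arm --rows '[{"tx":0.1,"ty":0.1,"tz":0,"twist":0,"hand":1},{"tx":0.2,"ty":0.2,"tz":0,"twist":0,"hand":1},{"tx":0.2,"ty":0.3,"tz":0,"twist":0,"hand":1},{"tx":0.2,"ty":0.3,"tz":0,"twist":0,"hand":1},{"tx":0.2,"ty":0.3,"tz":0,"twist":0,"hand":1}]'

```text
time_s: 31.42
ee_pos: [0.5159, 0.18, 0.256]
tool_rot: [-3.141, -0.001, 3.104]
ft_force: [-0.5, -0.7, -0.1]
gripper_width: 0.0
grip_force: 0.0
```

```bash
python3 knob.py; python3 chk.py top side
python3 - <<'E'
from tgt import *
K=np.array((.6574,-.0963,.1256))
for n,i in(('top0',pickle.load(open('s0.pkl','rb'))['top']),('side0',pickle.load(open('s0.pkl','rb'))['side']),('top now',ctrl.get_image('top'))):
    P=cloud(i)-K;L=np.stack([P@X,P@Y,P@N],-1);H=cv2.cvtColor(i['frame'],cv2.COLOR_RGB2HSV)
    b=(i['depth']>0)&(abs(L[...,2])<.003)&(L[...,0]>-.15)&(L[...,0]<-.07)&(H[...,2]<140)&(H[...,1]>90)
    print(n,'board Y',np.percentile(L[b][:,1],[.3,99.7]).round(4))
    for x in(-.039,-.015,-.027):
        q=(i['depth']>0)&(abs(L[...,0]-x)<.004)&(L[...,2]>.011)&(L[...,2]<.03)&(H[...,1]<75)&(L[...,1]>.0)&(L[...,1]<.3)
        if q.sum():print('  X',x,np.percentile(L[q][:,1],[1,99]).round(4))
E
```

```text
TCP board [-0.0481  0.2716  0.193 ] f [-0.5 -0.7 -0.1]
side knob head 19 [-0.0281  0.0502  0.0591] [-0.0346  0.0431  0.0547] [-0.0213  0.0564  0.0628]
side rod y range 71 [-0.1243 -0.1216 -0.051   0.0588]
top knob head 29 [-0.0254  0.0487  0.0584] [-0.0363  0.0416  0.0509] [-0.0187  0.0565  0.0634]
top rod y range 152 [-0.1455 -0.1452 -0.0431  0.0554]
wrist rod y range 44 [0.0553 0.0553 0.0577 0.0595]
top thin 219 top h 0.0056 tilt deg [-0.02 -0.87] rect [-37.1  -1.5] [102.5  36.6] 0.2 x -88.4 14.1 handle [-0.0521 -0.0009  0.0387]
top thick 333 top h 0.0054 tilt deg [-0.09  0.42] rect [-65.   -2.1] [163.8  38. ] 0.8 x -146.7 16.9 handle [-0.0777 -0.0016  0.0403]
side thin 182 top h 0.0052 tilt deg [-0.85 -0.54] rect [-38.    0.4] [99.9 38.9] 2.2 x -87.4 11.6 handle [-0.0561  0.0021  0.0373]
side thick 316 top h 0.0053 tilt deg [-0.1  0.9] rect [-66.3   0.6] [159.2  39.6] 0.8 x -145.6 13.5 handle [-0.0788  0.0019  0.0396]
top0 board Y [-0.4318  0.2661]
  X -0.039 [0.0505 0.256 ]
  X -0.015 [0.0506 0.2607]
  X -0.027 [0.0334 0.2299]
side0 board Y [-0.1685  0.2703]
  X -0.039 [0.0489 0.2629]
  X -0.015 [0.0575 0.2589]
  X -0.027 [0.0336 0.2341]
top now board Y [-0.1712  0.2628]
  X -0.039 [0.0605 0.2612]
  X -0.015 [0.0506 0.2583]
  X -0.027 [0.0015 0.1508]
```

The knob is exactly at the channel's right end, which is the board's middle, and the tip is past the keeper. Both plates are flat on their pegs and the robot is clear. The geometry fits a stop, so I hand in.

```bash
python3 -c "
from station import ctrl
print(ctrl.sign_off())"
```

```text
the job is handed in; nothing more can be done
None
```

The job is handed in with no verdict returned: the pull hangs flat on the thick peg, the thumb-turn plate on the thin peg, and the bolt is pushed right until it stopped with its tip past the keeper; I measured only 175 mm of its 195 mm travel, so "fully home" is my reading that it started about 20 mm in.

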